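# Line up the wagons by height on the display track

## Task

Take the four wagons out of the slotted stand and line them up on the display track in order of height: the tallest on the track panel next to the cork tunnel portal, each lower one on the next panel, the lowest on the panel farthest from the portal. Stand each one upright on its wheels, centred on its own panel and in line with the rails, setting it down gently without dropping it, and leave the tweezers block where it is.

Things in the scene. Friction and masses are not known exactly. Their poses are not given: they have to be found in the camera images.
- van_center (a point): Teal guards van with a pale grey roof and small windows, 58 mm high, 80 mm long: the tallest; loose, rigid (wheels do not turn), about 0.1 kg, 32 mm wide across its flat sides: grip these at mid-length. Point: its centre, half-way up; x along its length, z up. It starts on its wheels in any slot of the stand, pointing away from the robot. Stand: fixed pale board, top at 14 mm.
- tender_center (a point): Black tender with a dark coal heap and a small round brass filler cap on top, 48 mm high, 72 mm long: second tallest; loose, rigid (wheels do not turn), about 0.1 kg, 32 mm wide across its flat sides: grip these at mid-length. Point: its centre, half-way up; x along its length, z up. It starts on its wheels in any slot of the stand, pointing away from the robot. Slots lie every 80 mm.
- open_wagon_center (a point): Mustard-yellow open wagon with dark brown inside, 38 mm high, 84 mm long: third tallest; loose, rigid (wheels do not turn), about 0.1 kg, 32 mm wide across its flat sides: grip these at mid-length. Point: its centre, half-way up; x along its length, z up. It starts on its wheels in any slot of the stand, pointing away from the robot.
- flat_wagon_center (a point): Rust-brown brass flat wagon with three planks lying on it, 28 mm high, 94 mm long: the lowest (its flat sides span 11 to 24 mm above its underside); loose, rigid (wheels do not turn), about 0.1 kg, 32 mm wide across its flat sides: grip these at mid-length. Point: its centre, half-way up; x along its length, z up. It starts on its wheels in any slot of the stand, pointing away from the robot.
- panel_a_top (a point): First of the four equal track panels in the row, counted from the robot's left (+y) end. Fixed grey panel 104 x 62 mm with dark sleepers and two steel rails laid flush. Point: centre of its flat top (22 mm above the table), on which the wheels stand; x runs along the rails and the row, z up. Panels follow one another every 108 mm.
- panel_b_top (a point): Second of the four equal track panels in the row, counted from the robot's left (+y) end. Fixed grey panel 104 x 62 mm with dark sleepers and two steel rails laid flush. Point: centre of its flat top (22 mm above the table), on which the wheels stand; x runs along the rails and the row, z up. Panels follow one another every 108 mm.
- panel_c_top (a point): Third of the four equal track panels in the row, counted from the robot's left (+y) end. Fixed grey panel 104 x 62 mm with dark sleepers and two steel rails laid flush. Point: centre of its flat top (22 mm above the table), on which the wheels stand; x runs along the rails and the row, z up. Panels follow one another every 108 mm.
- panel_d_top (a point): Fourth of the four equal track panels in the row, counted from the robot's left (+y) end. Fixed grey panel 104 x 62 mm with dark sleepers and two steel rails laid flush. Point: centre of its flat top (22 mm above the table), on which the wheels stand; x runs along the rails and the row, z up. Panels follow one another every 108 mm.
- portal: Cork tunnel portal, 86 mm wide across the row, 40 mm thick, 91 mm high, fixed on the display base beyond one end of the row: at the first panel's end or at the fourth panel's end, differing from start to start (100 mm from the centre of the panel next to it; a slim signal post 78 mm high stands at the other end). Origin: centre of its underside.
- tweezers_block: Bystander: loose steel block 50 x 70 x 22 mm with tweezers lying on it (28 mm high in all), to the right of the stand; to be left alone. Origin: centre of its underside. The stand is 110 x 335 mm; between its slots stand dividers 12 mm high, only at its front and back edges.
There are look-alikes about, which are no part of the job. Leave any pink or turquoise look-alike of the part that bears flat_wagon_center alone.

How it is judged:
By the outcome, as a careful person would: the job done as asked, in the order asked, and still so for the second after the job is handed in, with the robot touching nothing.
It also fails if it takes over 96 s, if anything falls off the work surface, if the arm or the gripper's body presses on something with over 40 N, if the wrist force passes 120 N, or if a joint passes its speed limit or range.

## Robot

A 7-joint arm with a two-finger parallel gripper is mounted at the origin on the work surface. World frame = base frame: x ahead of the robot, y to its left, z up, the work surface at z = 0. Lengths are in m, angles in rad, forces in N, time in s.
With the tool pointing down it reaches from about 0.35 to 0.9 m from the base axis. Payload 19.9 kg.
Tool frame: the origin (TCP) lies on the mounting face of the last link; the fingertips stand 199 mm ahead of it and the grasp point (between the pads) lies 180 mm ahead of it; z points along the fingers, y is the direction in which the jaws open and shut (so a half turn about z gives the same grasp; the last joint's range is limited). The gripper opens to 94 mm and grips with 3 to 60 N. Pads are 16 mm wide; open, the fingers measure 119 mm over their backs; the gripper's body (75 mm by 177 mm) begins 78 mm behind the grasp point.
Start: joints at [-1.373, 0.417, -0.01, 1.614, 0.005, 1.111, -0.053], TCP at [0.148, 0.607, 0.405] pointing down, gripper open.
Joint ranges: [-2.81, 2.81], [-0.39, 2.02], [-1.27, 1.25], [0.06, 2.57], [-1.19, 4.33], [0.19, 2], [-2.82, 2.82]. Speed limits (rad/s): [1.89, 1.89, 2.39, 2.39, 3.01, 3.01, 3.01].

## Interface

Orientations are given as a unit quaternion [x, y, z, w].
In Python, from plant import manip, viewer, order, finder gives the robot as it stands. The module is installed in compiled form; this text tells all that it offers.
- The arm moves only by the tool jog_arm, never from a script. Its argument "targets" is a list of rows, each an object of numbers: "tx", "ty", "tz": the shift along the tool's x, y, z in m; "rx", "ry", "rz": the turn, a rotation vector about the tool's x, y, z in rad. In form: [{"tx": .., "ty": .., "tz": .., "rx": .., "ry": .., "rz": ..}, ...]. A call has 1 to 12 rows; each row is the pose to reach, as a shift and turn from the pose commanded when the call began, along the tool's axes at that moment; what a row does not reach only later rows make up. A row lasts 1/12 s, in which the tool goes at most 41.7 mm and 7.16 degrees, less where a joint would pass 70% of its speed; a pose out of reach is approached as far as the arm can. A call with a gripper value outside its range is refused whole. "jaw" is the gripper command: -1 is shut, 1 is fully open, values between are in proportion, set as the call begins (left out, the last holds). The fingers move at their own pace and stop on an object; "squeeze" is the grip in N (left out, the last holds). Time passes only in rows, so rows that repeat a pose let the fingers close. It gives the time, the measured TCP pose, the force and the opening at its end, in the units of the state.
- manip.get_state(): the state, without advancing time (a new reading comes with each control period).
- viewer.camera(name): name is "scene" or "top" or "wrist"; returns the picture (480x640x3 uint8, blue, green, red); there is no depth.
- viewer.calibration(name): a dict with "fx", "fy", "cx", "cy" (pixels), "dist_coeffs" ([k1, k2, p1, p2, k3] as OpenCV has them; the pictures are not rectified), "rvec" (rotation vector, rad) and "tvec" (3), from world to camera coordinates, as OpenCV has them; the wrist camera has in their place "hand_eye" (4x4, takes a point from camera to tool coordinates, whose origin is the TCP and whose axes are the flange's). Camera axes: x right, y down, z forward; pixel columns grow to the right and rows downward; lengths in m; the calibration is good to about 2 mm. A picture is of the moment at which its call begins: read the wrist's pose just before it. calibration takes no time and is no camera call.
- order.sign_off(): hands the job in, once; it reports no verdict.
Trained networks look in the newest picture that a camera, given by its name, has taken for a name from the list of things; names that differ only in an ending like _2 or _b are one class to them, and where a whole thing is asked for, a point or a joint stands for the part that bears it (a point fixed in the world has none). Each returns a list of dicts, best first, with "conf" (0 to 1); they miss things now and then, are a little off and sometimes report something else, mostly with a low value. They report only what shows in the picture. A call takes as long as a camera call. They do not tell look-alikes from the thing itself.
- finder.regions_of(camera, query): "pixels" (480x640 bool, what is visible of it) and "rect" ([left, top, right, bottom] in pixels, round what is visible of it).
- finder.tip_of(camera, query): "position" ([column, row] in pixels: a listed point, or the origin of a listed thing).
The state is a dict: "time_s": time; "qpos": joint angles; "qd": joint speeds; "effort": joint torques, N m; "eef_pos": TCP position; "orientation": TCP orientation; "contact_force": force on the tool from outside, world axes, zero at the start; "wrist_torque": the same for the moment, N m; "width": finger opening in m.
Only numpy, scipy, OpenCV 4.12 (cv2) and the standard library are available. Lean on these libraries where they do the work, as an engineer would, in place of code of your own. Each camera call takes 0.05 s, during which the arm holds its last target.

## Working session

There is one attempt and no reset: what is moved stays moved. The work goes in short steps, Python scripts to look and compute and a tool call to move; the robot and the scene stay as the last step left them, time stands still between calls to the robot, and variables do not carry over. Pictures are saved under pics/ and viewed, and the job is handed in when it is done.

Besides the shell and the picture viewer there is one more tool, called after "Request:" by a JSON object that holds its "op" and its "data", one argument or row to a line. jog_arm: Moves the arm, as the interface text tells. Its arguments: {"type":"object","properties":{"targets":{"type":"array","items":{"type":"object","properties":{"tx":{"type":"number"},"ty":{"type":"number"},"tz":{"type":"number"},"rx":{"type":"number"},"ry":{"type":"number"},"rz":{"type":"number"}}}},"jaw":{"type":"number"},"squeeze":{"type":"number"}},"required":["targets"]}

```bash
ls; mkdir -p pics
python3 - <<'E'
from plant import manip, viewer, order, finder
import cv2
print(manip.get_state())
for n in ("scene","top","wrist"):
    print(n,viewer.calibration(n))
for n in ("scene","top"):
    cv2.imwrite(f"pics/{n}0.png",viewer.camera(n))
E
```

```text
pics
{'time_s': 0.0, 'qpos': array([-1.37351095,  0.41797639, -0.01032478,  1.61418187,  0.00469534,
        1.11073665, -0.05301185]), 'qd': array([ 0.00092003, -0.00112074, -0.00027623,  0.00022024,  0.00087592,
       -0.00059961,  0.00146304]), 'effort': array([-5.91185672e-04, -8.51263690e+01,  6.38616476e-01, -4.26004994e+01,
       -4.88802209e-02,  1.86145323e-02,  8.51517666e-05]), 'eef_pos': array([0.14777645, 0.60713095, 0.4040203 ]), 'orientation': array([ 1.19102133e-01,  9.92881802e-01, -6.38100360e-04, -3.56087583e-05]), 'contact_force': array([-0.13058109, -0.16299387,  0.23057366]), 'wrist_torque': array([ 0.00053277, -0.00952819,  0.01842692]), 'width': 0.09378712605615631}
scene {'fx': 507.5608502268439, 'fy': 507.5608502268439, 'cx': 316.2684126235992, 'cy': 241.7496840526173, 'dist_coeffs': array([-0.01493734,  0.        ,  0.        ,  0.        ,  0.        ]), 'rvec': array([ 1.49610542,  1.90967767, -0.94867712]), 'tvec': array([ 0.14974653, -0.2357139 ,  1.57763504])}
top {'fx': 459.8631914081679, 'fy': 459.8631914081679, 'cx': 321.19171254985076, 'cy': 241.28401972293238, 'dist_coeffs': array([0.03422559, 0.        , 0.        , 0.        , 0.        ]), 'rvec': array([ 2.15465448, -2.15300307,  0.16501386]), 'tvec': array([-0.02992979,  0.53111046,  0.97738582])}
wrist {'fx': 371.14427698939147, 'fy': 371.14427698939147, 'cx': 312.8241553656664, 'cy': 240.4738973802298, 'dist_coeffs': array([0.01153388, 0.        , 0.        , 0.        , 0.        ]), 'hand_eye': array([[ 4.90171679e-04, -9.68547260e-01, -2.48829189e-01,
         7.24609716e-02],
       [ 9.99999689e-01,  3.21021475e-04,  7.20361856e-04,
        -1.01950558e-03],
       [-6.17824989e-04, -2.48829465e-01,  9.68547116e-01,
         1.96225870e-02],
       [ 0.00000000e+00,  0.00000000e+00,  0.00000000e+00,
         1.00000000e+00]])}
```

View pics/scene0.png

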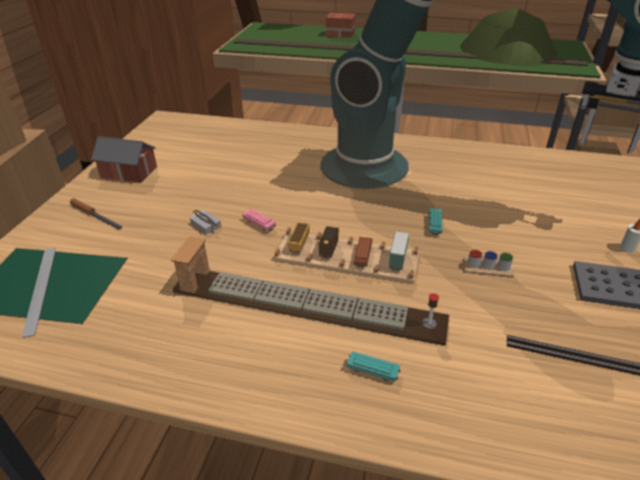

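View pics/top0.png

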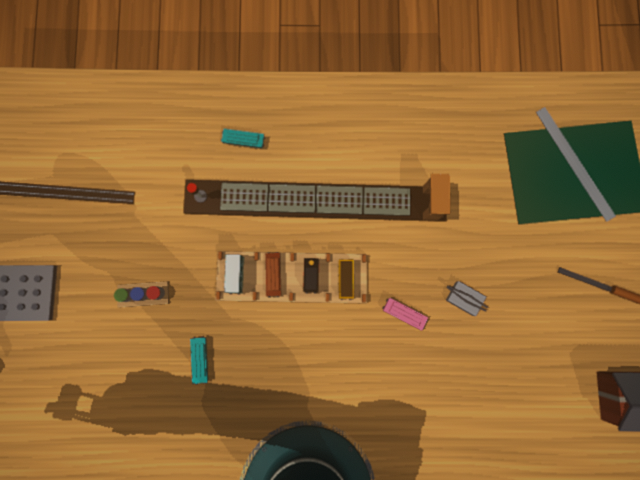

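```bash
cat > h.py <<'E'
from plant import manip, viewer, order, finder
import cv2, numpy as np
from scipy.spatial.transform import Rotation as R
def cam(name):
    c=viewer.calibration(name)
    K=np.array([[c['fx'],0,c['cx']],[0,c['fy'],c['cy']],[0,0,1]]); d=np.array(c['dist_coeffs'])
    if name=='wrist':
        s=manip.get_state(); T=np.eye(4); T[:3,:3]=R.from_quat(s['orientation']).as_matrix(); T[:3,3]=s['eef_pos']
        T=T@c['hand_eye']; Rw,o=T[:3,:3],T[:3,3]
    else:
        Rc=cv2.Rodrigues(np.array(c['rvec']))[0]; Rw=Rc.T; o=-Rc.T@np.array(c['tvec'])
    return K,d,Rw,o
def ray(cm,px):
    K,d,Rw,o=cm
    u=cv2.undistortPoints(np.array(px,float).reshape(-1,1,2),K,d).reshape(-1,2)
    return o,(Rw@np.c_[u,np.ones(len(u))].T).T
def onz(cm,px,z):
    o,D=ray(cm,px); return o+D*((z-o[2])/D[:,2])[:,None]
def proj(cm,P):
    K,d,Rw,o=cm; rv=cv2.Rodrigues(Rw.T)[0]
    return cv2.projectPoints(np.array(P,float).reshape(-1,1,3),rv,-Rw.T@o,K,d)[0].reshape(-1,2)
E
python3 - <<'E'
from h import *
zs=dict(van_center=.014+.029,tender_center=.014+.024,open_wagon_center=.014+.019,flat_wagon_center=.014+.014,panel_a_top=.022,panel_b_top=.022,panel_c_top=.022,panel_d_top=.022,portal=.0,tweezers_block=0)
for n in('top','scene'):
    cm=cam(n); print(n,cm[3]); viewer.camera(n)
    for q,z in zs.items():
        for r in finder.tip_of(n,q)[:5]:
            print(q,round(r['conf'],2),np.round(r['position'],1),onz(cm,[r['position']],z).round(4)[0])
print(manip.get_state()['time_s'])
E
```

```text
top [ 0.3885099  -0.01743642  1.04259925]
van_center 0.77 [235.4 276.9] [0.4522 0.1562 0.043 ]
tender_center 0.89 [310.  274.7] [ 0.4574 -0.0051  0.038 ]
open_wagon_center 0.91 [346.5 278.1] [ 0.4503 -0.0851  0.033 ]
flat_wagon_center 0.89 [402.5 316.8] [ 0.3667 -0.2067  0.028 ]
flat_wagon_center 0.83 [196.7 362.2] [0.2717 0.2358 0.028 ]
flat_wagon_center 0.62 [275.4 272.5] [0.4629 0.0713 0.028 ]
flat_wagon_center 0.62 [242.2 138.3] [0.7704 0.1513 0.028 ]
panel_a_top 0.63 [244.5 195.6] [0.6376 0.1441 0.022 ]
panel_b_top 0.9 [294.6 197.7] [0.6332 0.0306 0.022 ]
panel_c_top 0.58 [336.9 199.8] [ 0.6286 -0.0654  0.022 ]
panel_d_top 0.93 [383.8 200.3] [ 0.6276 -0.172   0.022 ]
portal 0.65 [431.1 203. ] [ 0.6266 -0.2849  0.    ]
tweezers_block 0.63 [464.  295.1] [ 0.4146 -0.3517  0.    ]
scene [1.38252672 0.20775408 0.78254424]
van_center 0.77 [398.7 251.5] [0.4527 0.1578 0.043 ]
tender_center 0.61 [327.6 243.8] [ 0.456  -0.0104  0.038 ]
open_wagon_center 0.7 [300.  235.6] [ 0.4334 -0.0851  0.033 ]
flat_wagon_center 0.97 [364.  250.8] [0.45   0.0767 0.028 ]
flat_wagon_center 0.87 [258.6 222. ] [ 0.3957 -0.2061  0.028 ]
flat_wagon_center 0.85 [371.5 367.9] [0.785  0.1497 0.028 ]
flat_wagon_center 0.77 [437.5 222. ] [0.2921 0.238  0.028 ]
panel_a_top 0.79 [383.1 311.1] [0.6304 0.1489 0.022 ]
panel_b_top 0.86 [330.  305.4] [0.6397 0.038  0.022 ]
panel_b_top 0.64 [204.6 224.2] [ 0.4287 -0.3421  0.022 ]
panel_c_top 0.88 [284.5 291. ] [ 0.6198 -0.0682  0.022 ]
panel_d_top 0.75 [236.4 285.7] [ 0.6282 -0.1767  0.022 ]
panel_d_top 0.71 [381.1 310.6] [0.6299 0.1446 0.022 ]
panel_d_top 0.51 [327.5 244.4] [ 0.4384 -0.0148  0.022 ]
portal 0.89 [196.5 279.6] [ 0.6084 -0.2854  0.    ]
tweezers_block 0.59 [204.  223.7] [ 0.3993 -0.3605  0.    ]
tweezers_block 0.16 [362.2 250.8] [0.4164 0.0675 0.    ]
1.2
```

Run:
```python
import cv2
im=cv2.imread('pics/top0.png')
cv2.imwrite('pics/top0c.png',cv2.resize(im[165:310,175:495],None,fx=2.5,fy=2.5,interpolation=cv2.INTER_CUBIC))
```

```text
(no output)
```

View pics/top0c.png

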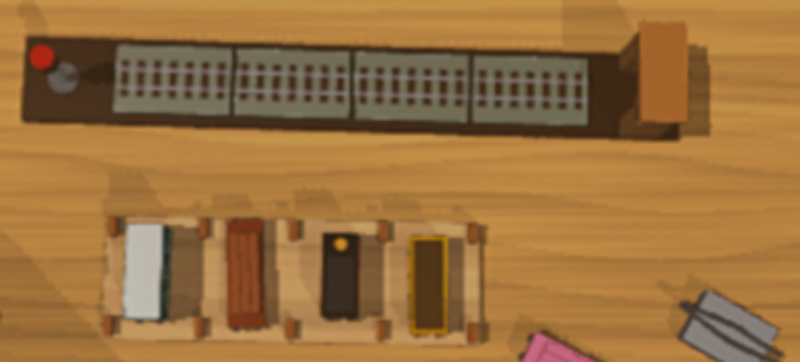

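Candidates for the flat wagon in the top view are the rust-brown one in the stand (275,272), the pink one (402,317), and the turquoise ones (197,362) and (242,138). I choose the rust-brown one in the stand. The portal is at the right (−y) end, next to panel D (384,200), so the order is van→D, tender→C, open→B, flat→A. The four wagons in the stand, from +y: van (235,275), flat (275,272), tender (310,275), open (347,278).

```bash
cat >> h.py <<'E'
def rel(pos,jaw,s=None):
    "tool-axes shift + rz to put TCP at pos with jaw azimuth (deg), tool vertical"
    s=s or manip.get_state(); Rt=R.from_quat(s['orientation'])
    a=np.deg2rad(jaw); y=np.array([np.cos(a),np.sin(a),0]); z=np.array([0,0,-1.]); x=np.cross(y,z)
    Rg=R.from_matrix(np.c_[x,y,z])
    d=Rt.inv().apply(np.array(pos)-s['eef_pos']); rv=(Rt.inv()*Rg).as_rotvec()
    print('t',np.round(s['time_s'],2),'eef',s['eef_pos'].round(4),'shift',d.round(4),'rot',rv.round(4),'F',s['contact_force'].round(1),'w',round(s['width'],4))
    return d,rv
E
python3 - <<'E'
from h import *
rel([.47,.0,.43],90)
E
```

```text
t 1.2 eef [0.1478 0.6073 0.4046] shift [-0.4567 -0.5138 -0.0253] rot [-1.000e-04  1.000e-04 -2.388e-01] F [-0.9  0.9  0.1] w 0.094
```

Request:
{"op": "jog_arm", "data": {
  "targets": [
    {"tx": -0.03,"ty": -0.034,"tz": -0.002,"rz": -0.02},
    {"tx": -0.457,"ty": -0.514,"tz": -0.025,"rz": -0.239},
    {"tx": -0.457,"ty": -0.514,"tz": -0.025,"rz": -0.239},
    {"tx": -0.457,"ty": -0.514,"tz": -0.025,"rz": -0.239},
    {"tx": -0.457,"ty": -0.514,"tz": -0.025,"rz": -0.239},
    {"tx": -0.457,"ty": -0.514,"tz": -0.025,"rz": -0.239},
    {"tx": -0.457,"ty": -0.514,"tz": -0.025,"rz": -0.239},
    {"tx": -0.457,"ty": -0.514,"tz": -0.025,"rz": -0.239},
    {"tx": -0.457,"ty": -0.514,"tz": -0.025,"rz": -0.239},
    {"tx": -0.457,"ty": -0.514,"tz": -0.025,"rz": -0.239},
    {"tx": -0.457,"ty": -0.514,"tz": -0.025,"rz": -0.239},
    {"tx": -0.457,"ty": -0.514,"tz": -0.025,"rz": -0.239}
  ]
}}

```text
$.targets[0]: bad value
```

Run:
```python
from h import *
rel([.47,.0,.43],90)
```

```text
t 1.2 eef [0.1478 0.6073 0.4046] shift [-0.4567 -0.5138 -0.0253] rot [-1.000e-04  1.000e-04 -2.388e-01] F [-0.9  0.9  0.1] w 0.094
```

Request:
{"op": "jog_arm", "data": {
  "targets": [
    {"tx": -0.03,"ty": -0.034,"tz": -0.002,"rx": 0,"ry": 0,"rz": -0.02},
    {"tx": -0.457,"ty": -0.514,"tz": -0.025,"rx": 0,"ry": 0,"rz": -0.239},
    {"tx": -0.457,"ty": -0.514,"tz": -0.025,"rx": 0,"ry": 0,"rz": -0.239},
    {"tx": -0.457,"ty": -0.514,"tz": -0.025,"rx": 0,"ry": 0,"rz": -0.239},
    {"tx": -0.457,"ty": -0.514,"tz": -0.025,"rx": 0,"ry": 0,"rz": -0.239},
    {"tx": -0.457,"ty": -0.514,"tz": -0.025,"rx": 0,"ry": 0,"rz": -0.239},
    {"tx": -0.457,"ty": -0.514,"tz": -0.025,"rx": 0,"ry": 0,"rz": -0.239},
    {"tx": -0.457,"ty": -0.514,"tz": -0.025,"rx": 0,"ry": 0,"rz": -0.239},
    {"tx": -0.457,"ty": -0.514,"tz": -0.025,"rx": 0,"ry": 0,"rz": -0.239},
    {"tx": -0.457,"ty": -0.514,"tz": -0.025,"rx": 0,"ry": 0,"rz": -0.239},
    {"tx": -0.457,"ty": -0.514,"tz": -0.025,"rx": 0,"ry": 0,"rz": -0.239},
    {"tx": -0.457,"ty": -0.514,"tz": -0.025,"rx": 0,"ry": 0,"rz": -0.239}
  ]
}}

```text
time_s: 2.2
eef_pos: [0.3824, 0.1638, 0.4234]
orientation: [-0.0, 1.0, 0.0, 0.0]
contact_force: [0.6, 1.2, -0.4]
width: 0.0939
```

Run:
```python
from h import *
rel([.47,.0,.43],90)
```

```text
t 2.2 eef [0.3824 0.1638 0.4234] shift [-0.0875 -0.1638 -0.0067] rot [0.0007 0.0007 0.0003] F [ 0.6  1.2 -0.4] w 0.0939
```

Request:
{"op": "jog_arm", "data": {
  "targets": [
    {"tx": -0.088,"ty": -0.164,"tz": -0.007,"rx": 0,"ry": 0,"rz": 0},
    {"tx": -0.088,"ty": -0.164,"tz": -0.007,"rx": 0,"ry": 0,"rz": 0},
    {"tx": -0.088,"ty": -0.164,"tz": -0.007,"rx": 0,"ry": 0,"rz": 0},
    {"tx": -0.088,"ty": -0.164,"tz": -0.007,"rx": 0,"ry": 0,"rz": 0},
    {"tx": -0.088,"ty": -0.164,"tz": -0.007,"rx": 0,"ry": 0,"rz": 0},
    {"tx": -0.088,"ty": -0.164,"tz": -0.007,"rx": 0,"ry": 0,"rz": 0},
    {"tx": -0.088,"ty": -0.164,"tz": -0.007,"rx": 0,"ry": 0,"rz": 0}
  ]
}}

```text
time_s: 2.78
eef_pos: [0.4703, 0.0011, 0.4299]
orientation: [0.001, 1.0, -0.0, -0.0]
contact_force: [-0.0, 0.6, 0.4]
width: 0.0943
```

Run:
```python
from h import *
rel([.47,.0,.43],90)
cm=cam('wrist'); im=viewer.camera('wrist'); cv2.imwrite('pics/w1.png',im)
import pickle; pickle.dump((cm,im),open('w1.pkl','wb'))
zs=dict(van_center=.014+.029,tender_center=.014+.024,open_wagon_center=.014+.019,flat_wagon_center=.014+.014,panel_a_top=.022,panel_b_top=.022,panel_c_top=.022,panel_d_top=.022,portal=.0)
for q,z in zs.items():
        for r in finder.tip_of('wrist',q)[:4]:
            print(q,round(r['conf'],2),np.round(r['position'],1),onz(cm,[r['position']],z).round(4)[0])
rel([.47,.0,.43],90)
```

```text
t 2.78 eef [0.4703 0.0011 0.4299] shift [ 0.0003 -0.0011 -0.0001] rot [-0.0004 -0.0001 -0.0019] F [-0.   0.6  0.4] w 0.0943
van_center 0.86 [473.1 208.8] [0.4595 0.1603 0.043 ]
tender_center 0.71 [305.8 205.3] [ 0.4565 -0.0067  0.038 ]
open_wagon_center 0.58 [229.3 195.2] [ 0.4469 -0.0845  0.033 ]
flat_wagon_center 0.86 [ 98.7 120.8] [ 0.3747 -0.2088  0.028 ]
flat_wagon_center 0.81 [385.5 202.1] [0.4549 0.0756 0.028 ]
flat_wagon_center 0.8 [560.5   7.7] [0.2778 0.2256 0.028 ]
flat_wagon_center 0.77 [430.5 447.4] [0.7597 0.1452 0.028 ]
panel_a_top 0.95 [435.  353.9] [0.6345 0.143  0.022 ]
panel_b_top 0.75 [342.9 353.4] [0.6338 0.0353 0.022 ]
panel_c_top 0.63 [249.2 352.7] [ 0.6327 -0.0743  0.022 ]
t 3.28 eef [0.47   0.0022 0.43  ] shift [ 0.     -0.0022  0.    ] rot [0.0001 0.0001 0.0008] F [-0.2  0.1 -0.4] w 0.0943
```

View pics/w1.png

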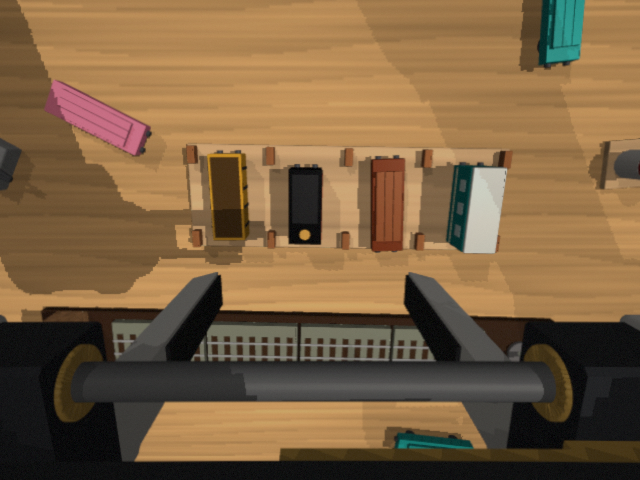

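```bash
cat >> h.py <<'E'
from scipy.optimize import minimize
def boxpts(x,y,yaw,L,W,z0,z1):
    c,s=np.cos(yaw),np.sin(yaw)
    return np.array([[x+c*a*L/2-s*b*W/2,y+s*a*L/2+c*b*W/2,z] for a in(-1,1) for b in(-1,1) for z in(z0,z1)])
def fitbox(cm,mask,x0,y0,yaw0,L,W,z0,z1):
    sc=8
    r=np.argwhere(mask); (t,l),(b,ri)=r.min(0)-8,r.max(0)+8; t=max(t,0);l=max(l,0)
    M=cv2.resize(mask[t:b,l:ri].astype(np.uint8),None,fx=sc,fy=sc,interpolation=cv2.INTER_LINEAR)>0
    def cost(p):
        px=(proj(cm,boxpts(*p[:2],p[2],L,W,z0,z1))-[l,t]+.5)*sc-.5
        h=cv2.convexHull(px.astype(np.float32)); im=np.zeros(M.shape,np.uint8); cv2.fillConvexPoly(im,h.round().astype(int),1)
        im=im>0; return 1-(im&M).sum()/(im|M).sum()
    best=None
    for dy in(-.06,0,.06):
        o=minimize(cost,[x0,y0,yaw0+dy],method='Nelder-Mead',options=dict(initial_simplex=[[x0,y0,yaw0+dy],[x0+.006,y0,yaw0+dy],[x0,y0+.006,yaw0+dy],[x0,y0,yaw0+dy+.06]],xatol=1e-5,fatol=1e-5))
        if best is None or o.fun<best.fun: best=o
    return best.x.round(4),round(best.fun,3)
E
python3 - <<'E'
from h import *
import pickle
W=dict(van_center=(.459,.160,.080,.058),tender_center=(.4565,-.007,.072,.048),open_wagon_center=(.447,-.0845,.084,.038),flat_wagon_center=(.455,.0756,.094,.028))
for n in('wrist','top','scene'):
    cm=cam(n); im=viewer.camera(n)
    for q,(x,y,L,H) in W.items():
        for r in finder.regions_of(n,q)[:5]:
            m=r['pixels']; c=np.argwhere(m).mean(0)[::-1]; p=onz(cm,[c],.014+H/2)[0]
            if np.hypot(p[0]-x,p[1]-y)<.03:
                print(n,q,round(r['conf'],2),r['rect'],*fitbox(cm,m,x,y,0,L,.032,.018,.014+H)); break
print(manip.get_state()['time_s'])
im=cv2.imread('pics/top0.png'); cm=cam('top')
hsv=cv2.cvtColor(im,cv2.COLOR_BGR2HSV)
m=np.zeros(im.shape[:2],np.uint8); m[178:222,216:416]=((hsv[178:222,216:416,1]<75)&(hsv[178:222,216:416,2]>60)).astype(np.uint8)
m=cv2.morphologyEx(m,cv2.MORPH_CLOSE,np.ones((7,7)))
print(cv2.minAreaRect(np.argwhere(m)[:,::-1].astype(np.float32)))
print('strip',fitbox(cm,m>0,.632,-.016,np.pi/2,.428,.062,.018,.022))
cv2.imwrite('pics/m.png',cv2.resize(np.hstack([m[170:230,205:425]*255]),None,fx=3,fy=3))
E
```

```text
wrist van_center 0.83 [444.6, 163.8, 504.2, 258.5] [ 0.4569  0.1573 -0.0011] 0.099
wrist tender_center 0.71 [287.7, 164.5, 322.5, 244.7] [ 0.4548 -0.0073 -0.018 ] 0.031
wrist open_wagon_center 0.98 [206.1, 149.7, 246.6, 238.2] [ 0.4456 -0.0838 -0.0044] 0.077
wrist flat_wagon_center 0.76 [369.2, 156.0, 404.9, 253.9] [0.4565 0.0756 0.0497] 0.086
top van_center 0.75 [227.2, 256.7, 234.8, 295.6] [0.4578 0.1577 0.0246] 0.516
scene van_center 0.58 [388.7, 231.4, 413.8, 268.4] [ 0.4481  0.1578 -0.0031] 0.142
scene tender_center 0.75 [317.9, 227.2, 341.9, 258.3] [ 0.4469 -0.0095  0.0167] 0.119
scene open_wagon_center 0.89 [290.4, 221.9, 312.5, 253.8] [ 0.441  -0.0863  0.0145] 0.088
scene flat_wagon_center 0.72 [354.4, 235.6, 371.4, 265.1] [0.4504 0.074  0.0648] 0.194
4.0333
((314.82781982421875, 198.36134338378906), (189.09402465820312, 27.087846755981445), 1.6135388612747192)
strip (array([ 0.6313, -0.0162,  1.5446]), np.float64(0.037))
```

View pics/m.png

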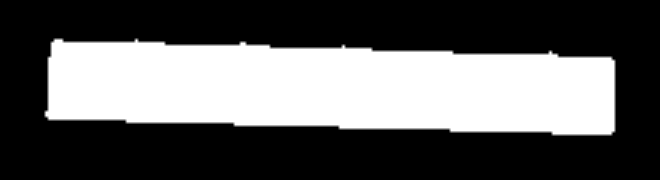

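Request:
{"op": "jog_arm", "data": {
  "targets": [
    {"tx": 0.002,"ty": 0.03,"tz": 0.015,"rx": 0,"ry": 0,"rz": 0},
    {"tx": 0.013,"ty": 0.156,"tz": 0.08,"rx": 0,"ry": 0,"rz": 0},
    {"tx": 0.013,"ty": 0.156,"tz": 0.08,"rx": 0,"ry": 0,"rz": 0},
    {"tx": 0.013,"ty": 0.156,"tz": 0.08,"rx": 0,"ry": 0,"rz": 0},
    {"tx": 0.013,"ty": 0.156,"tz": 0.08,"rx": 0,"ry": 0,"rz": 0},
    {"tx": 0.013,"ty": 0.156,"tz": 0.08,"rx": 0,"ry": 0,"rz": 0},
    {"tx": 0.013,"ty": 0.156,"tz": 0.08,"rx": 0,"ry": 0,"rz": 0}
  ],
  "jaw": 0.3
}}

```text
time_s: 4.62
eef_pos: [0.4569, 0.1583, 0.3496]
orientation: [-0.001, 1.0, -0.0, -0.0]
contact_force: [1.3, 0.1, 0.1]
width: 0.061
```

Run:
```python
from h import *
rel([.457,.1575,.223],90)
cm=cam('wrist'); im=viewer.camera('wrist'); cv2.imwrite('pics/w2.png',im)
for q,z in dict(van_center=.043).items():
        for r in finder.tip_of('wrist',q)[:2]:
            print(q,round(r['conf'],2),np.round(r['position'],1),onz(cm,[r['position']],z).round(4)[0])
        for r in finder.regions_of('wrist',q)[:2]: print(r['rect'],fitbox(cm,r['pixels'],.457,.157,0,.08,.032,.016,.072))
```

```text
t 4.62 eef [0.4569 0.1583 0.3496] shift [-0.0002 -0.0007  0.1266] rot [-0.0008 -0.0008  0.0017] F [1.3 0.1 0.1] w 0.061
[293.1, 184.4, 337.0, 301.4] (array([ 0.4569,  0.1579, -0.0236]), np.float64(0.044))
```

View pics/w2.png

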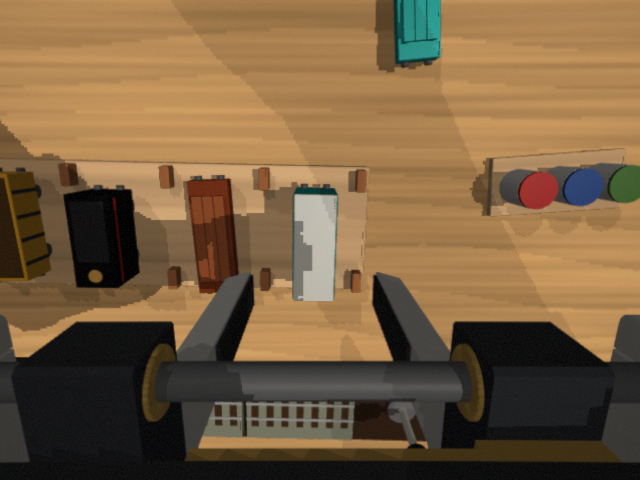

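The view shows the white-roofed van (315,243) midway between the fingers (235,290)/(395,290), with about 15 mm to spare on each side.

Request:
{"op": "jog_arm", "data": {
  "targets": [
    {"tx": 0,"ty": -0.001,"tz": 0.03,"rx": 0,"ry": 0,"rz": 0.024},
    {"tx": 0,"ty": -0.001,"tz": 0.065,"rx": 0,"ry": 0,"rz": 0.024},
    {"tx": 0,"ty": -0.001,"tz": 0.095,"rx": 0,"ry": 0,"rz": 0.024},
    {"tx": 0,"ty": -0.001,"tz": 0.115,"rx": 0,"ry": 0,"rz": 0.024},
    {"tx": 0,"ty": -0.001,"tz": 0.127,"rx": 0,"ry": 0,"rz": 0.024},
    {"tx": 0,"ty": -0.001,"tz": 0.127,"rx": 0,"ry": 0,"rz": 0.024},
    {"tx": 0,"ty": -0.001,"tz": 0.127,"rx": 0,"ry": 0,"rz": 0.024}
  ]
}}

```text
time_s: 5.35
eef_pos: [0.4574, 0.1561, 0.2233]
orientation: [0.013, 1.0, -0.0, -0.0]
contact_force: [-0.7, 0.3, 0.4]
width: 0.0614
```

Request:
{"op": "jog_arm", "data": {
  "targets": [
    {"tx": 0,"ty": 0,"tz": 0,"rx": 0,"ry": 0,"rz": 0},
    {"tx": 0,"ty": 0,"tz": 0,"rx": 0,"ry": 0,"rz": 0},
    {"tx": 0,"ty": 0,"tz": 0,"rx": 0,"ry": 0,"rz": 0},
    {"tx": 0,"ty": 0,"tz": 0,"rx": 0,"ry": 0,"rz": 0},
    {"tx": 0,"ty": 0,"tz": 0,"rx": 0,"ry": 0,"rz": 0},
    {"tx": 0,"ty": 0,"tz": 0,"rx": 0,"ry": 0,"rz": 0},
    {"tx": 0,"ty": 0,"tz": 0,"rx": 0,"ry": 0,"rz": 0},
    {"tx": 0,"ty": 0,"tz": 0,"rx": 0,"ry": 0,"rz": 0}
  ],
  "jaw": -1,
  "squeeze": 15
}}

```text
time_s: 6.02
eef_pos: [0.4572, 0.157, 0.2234]
orientation: [0.012, 1.0, 0.0, 0.0]
contact_force: [-1.7, -0.7, 8.9]
width: 0.0317
```

Request:
{"op": "jog_arm", "data": {
  "targets": [
    {"tx": 0,"ty": 0,"tz": -0.01,"rx": 0,"ry": 0,"rz": 0},
    {"tx": 0,"ty": 0,"tz": -0.03,"rx": 0,"ry": 0,"rz": 0},
    {"tx": 0,"ty": 0,"tz": -0.065,"rx": 0,"ry": 0,"rz": 0},
    {"tx": 0,"ty": 0,"tz": -0.1,"rx": 0,"ry": 0,"rz": 0},
    {"tx": 0,"ty": 0,"tz": -0.135,"rx": 0,"ry": 0,"rz": 0}
  ]
}}

```text
time_s: 6.43
eef_pos: [0.4567, 0.1565, 0.36]
orientation: [0.012, 1.0, -0.0, -0.0]
contact_force: [1.5, 0.1, -0.2]
width: 0.0321
```

Run:
```python
from h import *
rel([.627,-.178,.37],-1.5)
im=viewer.camera('wrist'); cv2.imwrite('pics/w3.png',im[100:400])
```

```text
t 6.43 eef [0.4567 0.1565 0.36  ] shift [-0.1784 -0.3303 -0.0098] rot [-8.0000e-04  3.0000e-04  1.5727e+00] F [ 1.5  0.1 -0.2] w 0.0321
```

View pics/w3.png

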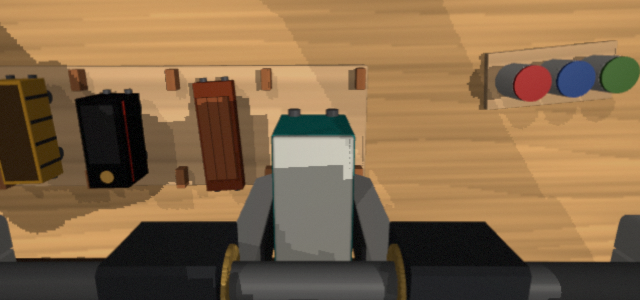

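The van hangs level between the fingers at image position (313,215).

Request:
{"op": "jog_arm", "data": {
  "targets": [
    {"tx": -0.01,"ty": -0.02,"tz": -0.003,"rx": 0,"ry": 0,"rz": 0.06},
    {"tx": -0.025,"ty": -0.047,"tz": -0.006,"rx": 0,"ry": 0,"rz": 0.18},
    {"tx": -0.178,"ty": -0.33,"tz": -0.01,"rx": 0,"ry": 0,"rz": 1.572},
    {"tx": -0.178,"ty": -0.33,"tz": -0.01,"rx": 0,"ry": 0,"rz": 1.572},
    {"tx": -0.178,"ty": -0.33,"tz": -0.01,"rx": 0,"ry": 0,"rz": 1.572},
    {"tx": -0.178,"ty": -0.33,"tz": -0.01,"rx": 0,"ry": 0,"rz": 1.572},
    {"tx": -0.178,"ty": -0.33,"tz": -0.01,"rx": 0,"ry": 0,"rz": 1.572},
    {"tx": -0.178,"ty": -0.33,"tz": -0.01,"rx": 0,"ry": 0,"rz": 1.572},
    {"tx": -0.178,"ty": -0.33,"tz": -0.01,"rx": 0,"ry": 0,"rz": 1.572},
    {"tx": -0.178,"ty": -0.33,"tz": -0.01,"rx": 0,"ry": 0,"rz": 1.572},
    {"tx": -0.178,"ty": -0.33,"tz": -0.01,"rx": 0,"ry": 0,"rz": 1.572},
    {"tx": -0.178,"ty": -0.33,"tz": -0.01,"rx": 0,"ry": 0,"rz": 1.572}
  ]
}}

```text
time_s: 7.48
eef_pos: [0.627, -0.1794, 0.3682]
orientation: [0.668, 0.744, -0.001, 0.0]
contact_force: [-0.0, 1.3, -1.6]
width: 0.032
```

Run:
```python
from h import *
rel([.627,-.178,.37],-1.5)
```

```text
t 7.48 eef [ 0.627  -0.1794  0.3682] shift [ 0.0014  0.0002 -0.0018] rot [-0.0006  0.001   0.134 ] F [-0.   1.3 -1.6] w 0.032
```

Request:
{"op": "jog_arm", "data": {
  "targets": [
    {"tx": 0.001,"ty": 0,"tz": -0.002,"rx": 0,"ry": 0,"rz": 0.08},
    {"tx": 0.001,"ty": 0,"tz": -0.002,"rx": 0,"ry": 0,"rz": 0.133},
    {"tx": 0.001,"ty": 0,"tz": -0.002,"rx": 0,"ry": 0,"rz": 0.133},
    {"tx": 0.001,"ty": 0,"tz": -0.002,"rx": 0,"ry": 0,"rz": 0.133}
  ]
}}

```text
time_s: 7.82
eef_pos: [0.6269, -0.176, 0.3703]
orientation: [0.712, 0.702, -0.0, -0.0]
contact_force: [-0.6, 1.0, -0.6]
width: 0.0321
```

Run:
```python
from h import *
import pickle
rel([.627,-.178,.37],-1.5)
cm=cam('wrist'); im=viewer.camera('wrist'); cv2.imwrite('pics/w4.png',im); pickle.dump((cm,im),open('w4.pkl','wb'))
for q in ('panel_d_top','panel_c_top','panel_b_top','panel_a_top'):
    for r in finder.tip_of('wrist',q)[:2]: print(q,round(r['conf'],2),np.round(r['position'],1),onz(cm,[r['position']],.022).round(4)[0])
```

```text
t 7.82 eef [ 0.6269 -0.176   0.3703] shift [-0.002   0.0001  0.0003] rot [-0.0002  0.0001  0.0123] F [-0.6  1.  -0.6] w 0.0321
panel_c_top 0.64 [311.5 104.2] [ 0.6266 -0.0717  0.022 ]
panel_b_top 0.24 [79.8 10.2] [ 0.4463 -0.0006  0.022 ]
```

View pics/w4.png

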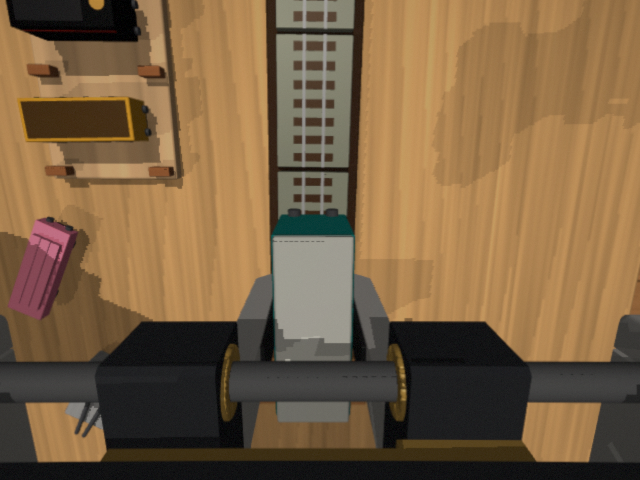

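Run:
```python
from h import *
import pickle
cm,im=pickle.load(open('w4.pkl','rb'))
g=cv2.cvtColor(im,cv2.COLOR_BGR2GRAY).astype(float)
for c in (285,288,340,345):
    print(c,'s1',[int(v) for v in g[24:40,c]],'s2',[int(v) for v in g[160:178,c]])
for r in (60,120,150): print(r,[int(v) for v in g[r,262:284]],[int(v) for v in g[r,340:366]])
# rails
b=im[...,:].min(2)
for r in (45,95,150): print(r,[int(v) for v in g[r,296:332]])
```

```text
285 s1 [140, 138, 140, 101, 57, 45, 39, 31, 22, 43, 112, 134, 141, 139, 139, 139] s2 [118, 120, 118, 117, 118, 111, 84, 31, 20, 16, 30, 68, 108, 115, 116, 116, 118, 116]
288 s1 [140, 140, 139, 101, 59, 42, 42, 33, 20, 42, 111, 135, 140, 140, 140, 140] s2 [118, 118, 117, 117, 118, 114, 85, 31, 19, 19, 30, 65, 108, 116, 116, 116, 116, 116]
340 s1 [132, 134, 135, 130, 90, 53, 42, 39, 27, 20, 40, 108, 130, 135, 135, 134] s2 [117, 116, 116, 116, 118, 117, 110, 62, 20, 18, 17, 35, 77, 111, 116, 116, 116, 116]
345 s1 [134, 132, 133, 129, 92, 52, 43, 39, 26, 22, 41, 109, 130, 136, 134, 135] s2 [116, 115, 116, 113, 115, 114, 111, 64, 25, 22, 19, 31, 72, 108, 116, 115, 116, 116]
60 [157, 156, 154, 150, 123, 69, 39, 40, 37, 40, 38, 39, 42, 48, 94, 129, 138, 137, 136, 136, 135, 136] [132, 132, 133, 132, 133, 132, 130, 132, 132, 132, 131, 116, 77, 41, 34, 34, 33, 35, 33, 35, 31, 44, 105, 135, 136, 137]
120 [154, 158, 160, 157, 154, 128, 75, 41, 38, 37, 37, 38, 38, 38, 48, 97, 119, 125, 126, 128, 126, 126] [124, 125, 124, 123, 122, 124, 123, 123, 121, 106, 71, 40, 32, 33, 32, 35, 32, 32, 37, 78, 115, 130, 137, 141, 140, 146]
150 [142, 145, 147, 150, 155, 154, 105, 51, 37, 38, 36, 40, 39, 39, 47, 91, 118, 122, 119, 121, 121, 121] [119, 118, 120, 120, 118, 118, 117, 116, 102, 67, 36, 32, 29, 35, 33, 36, 33, 41, 96, 121, 129, 136, 139, 144, 150, 155]
45 [70, 68, 71, 70, 70, 73, 107, 146, 154, 139, 98, 74, 70, 71, 68, 69, 71, 69, 68, 70, 68, 68, 69, 69, 69, 67, 77, 132, 154, 150, 121, 82, 66, 67, 69, 67]
95 [131, 130, 129, 130, 127, 130, 140, 149, 147, 139, 131, 128, 128, 130, 129, 129, 128, 127, 130, 129, 127, 127, 128, 127, 127, 130, 140, 147, 147, 137, 130, 128, 130, 128, 127, 126]
150 [120, 119, 119, 119, 119, 124, 138, 142, 137, 126, 120, 118, 119, 119, 119, 117, 119, 118, 120, 120, 117, 119, 119, 119, 120, 130, 141, 138, 129, 120, 118, 119, 119, 118, 119, 117]
```

Run:
```python
from h import *
import pickle
cm,im=pickle.load(open('w4.pkl','rb'))
P={'s1':[(286,30.4),(342,31.4)],'s2':[(286,168.5),(342,169.4)],'L':[(275.9,60),(276.6,120),(276.7,150)],'R':[(351.6,60),(349.6,120),(348.7,150)],
'railL':[(304,45),(303.4,95),(303,150)],'railR':[(324.2,45),(323.3,95),(322.3,150)]}
for k,v in P.items(): print(k,onz(cm,v,.022).round(4).tolist())
L=onz(cm,P['railL'],.022)+onz(cm,P['railR'],.022); L/=2; print(L, np.polyfit(L[:,1],L[:,0],1))
E=(onz(cm,P['L'],.022)+onz(cm,P['R'],.022))/2; print(E, np.polyfit(E[:,1],E[:,0],1))
# van in hand: roof near edge (z tool)
K,d,Rw,o=cm
s=manip.get_state(); Rt=R.from_quat(s['orientation']); 
pts=onz(cm,[(273,236.5),(353,236.5),(313,420)],s['eef_pos'][2]-.151)
print(Rt.inv().apply(pts-s['eef_pos']).round(4))
```

```text
s1 [[0.6071, -0.0163, 0.022], [0.6517, -0.0176, 0.022]]
s2 [[0.6037, -0.1241, 0.022], [0.6524, -0.1256, 0.022]]
L [[0.5983, -0.0377, 0.022], [0.597, -0.0839, 0.022], [0.5962, -0.1084, 0.022]]
R [[0.6596, -0.0385, 0.022], [0.6586, -0.0847, 0.022], [0.6581, -0.1092, 0.022]]
railL [[0.6212, -0.027, 0.022], [0.62, -0.0645, 0.022], [0.6188, -0.1087, 0.022]]
railR [[0.6375, -0.0272, 0.022], [0.6365, -0.0647, 0.022], [0.6354, -0.1089, 0.022]]
[[ 0.62935823 -0.02706899  0.022     ]
 [ 0.62826718 -0.06458281  0.022     ]
 [ 0.62708899 -0.10881218  0.022     ]] [0.02772744 0.63009092]
[[ 0.62893777 -0.03808002  0.022     ]
 [ 0.62780072 -0.08429735  0.022     ]
 [ 0.62713314 -0.10882035  0.022     ]] [0.025393   0.62991414]
[[ 0.0391 -0.0153  0.151 ]
 [ 0.0391  0.0139  0.151 ]
 [-0.0395 -0.0006  0.151 ]]
```

The picture shows panel C between seams at rows 31 and 168, the rails at columns 303 and 323, and the van centred in the hand. The row works out as x = 0.630 + 0.0264·y with 107.9 mm between seams, which agrees with the 108 mm given.

Run:
```python
from h import *
rel([.6253,-.1789,.2325],-1.5)
```

```text
t 8.07 eef [ 0.627  -0.1763  0.3701] shift [-0.0027 -0.0016  0.1376] rot [ 0.0001 -0.0001  0.0111] F [ 0.5  0.9 -1.5] w 0.032
```

Request:
{"op": "jog_arm", "data": {
  "targets": [
    {"tx": -0.003,"ty": -0.002,"tz": 0.03,"rx": 0,"ry": 0,"rz": 0.011},
    {"tx": -0.003,"ty": -0.002,"tz": 0.065,"rx": 0,"ry": 0,"rz": 0.011},
    {"tx": -0.003,"ty": -0.002,"tz": 0.095,"rx": 0,"ry": 0,"rz": 0.011},
    {"tx": -0.003,"ty": -0.002,"tz": 0.115,"rx": 0,"ry": 0,"rz": 0.011},
    {"tx": -0.003,"ty": -0.002,"tz": 0.127,"rx": 0,"ry": 0,"rz": 0.011},
    {"tx": -0.003,"ty": -0.002,"tz": 0.133,"rx": 0,"ry": 0,"rz": 0.011},
    {"tx": -0.003,"ty": -0.002,"tz": 0.136,"rx": 0,"ry": 0,"rz": 0.011},
    {"tx": -0.003,"ty": -0.002,"tz": 0.136,"rx": 0,"ry": 0,"rz": 0.011},
    {"tx": -0.003,"ty": -0.002,"tz": 0.136,"rx": 0,"ry": 0,"rz": 0.011}
  ]
}}

```text
time_s: 8.82
eef_pos: [0.6254, -0.1794, 0.2351]
orientation: [0.717, 0.698, 0.0, 0.001]
contact_force: [0.7, 0.2, 0.2]
width: 0.0318
```

Run:
```python
from h import *
rel([.6253,-.1789,.2310],-1.5)
```

```text
t 8.82 eef [ 0.6254 -0.1794  0.2351] shift [ 0.0005 -0.0001  0.0041] rot [ 0.0016  0.0004 -0.0007] F [0.7 0.2 0.2] w 0.0318
```

Request:
{"op": "jog_arm", "data": {
  "targets": [
    {"tx": 0,"ty": 0,"tz": 0.001,"rx": 0,"ry": 0,"rz": 0},
    {"tx": 0,"ty": 0,"tz": 0.002,"rx": 0,"ry": 0,"rz": 0},
    {"tx": 0,"ty": 0,"tz": 0.003,"rx": 0,"ry": 0,"rz": 0},
    {"tx": 0,"ty": 0,"tz": 0.003,"rx": 0,"ry": 0,"rz": 0},
    {"tx": 0,"ty": 0,"tz": 0.003,"rx": 0,"ry": 0,"rz": 0}
  ]
}}

```text
time_s: 9.23
eef_pos: [0.6252, -0.1792, 0.2314]
orientation: [0.717, 0.698, 0.0, 0.0]
contact_force: [-0.7, 1.9, 4.7]
width: 0.0322
```

Run:
```python
from h import *
rel([.6253,-.1789,.2310],-1.5)
```

```text
t 9.23 eef [ 0.6252 -0.1792  0.2314] shift [0.0003 0.0001 0.0004] rot [ 0.0008  0.     -0.0007] F [-0.7  1.9  4.7] w 0.0322
```

Request:
{"op": "jog_arm", "data": {
  "targets": [
    {"tx": 0,"ty": 0,"tz": 0,"rx": 0,"ry": 0,"rz": 0},
    {"tx": 0,"ty": 0,"tz": 0,"rx": 0,"ry": 0,"rz": 0},
    {"tx": 0,"ty": 0,"tz": 0,"rx": 0,"ry": 0,"rz": 0},
    {"tx": 0,"ty": 0,"tz": 0,"rx": 0,"ry": 0,"rz": 0},
    {"tx": 0,"ty": 0,"tz": -0.02,"rx": 0,"ry": 0,"rz": 0},
    {"tx": 0,"ty": 0,"tz": -0.05,"rx": 0,"ry": 0,"rz": 0},
    {"tx": 0,"ty": 0,"tz": -0.09,"rx": 0,"ry": 0,"rz": 0},
    {"tx": 0,"ty": 0,"tz": -0.13,"rx": 0,"ry": 0,"rz": 0}
  ],
  "jaw": 0.3
}}

```text
time_s: 9.9
eef_pos: [0.6246, -0.1792, 0.362]
orientation: [0.717, 0.697, -0.001, -0.0]
contact_force: [0.8, 0.2, 0.4]
width: 0.0609
```

Run:
```python
from h import *
rel([.455,-.0073,.35],88.6)
im=viewer.camera('wrist'); cv2.imwrite('pics/w5.png',im)
```

```text
t 9.9 eef [ 0.6246 -0.1792  0.362 ] shift [ 0.1672 -0.1742  0.0122] rot [-1.4000e-03 -1.1000e-03 -1.5738e+00] F [0.8 0.2 0.4] w 0.0609
```

View pics/w5.png

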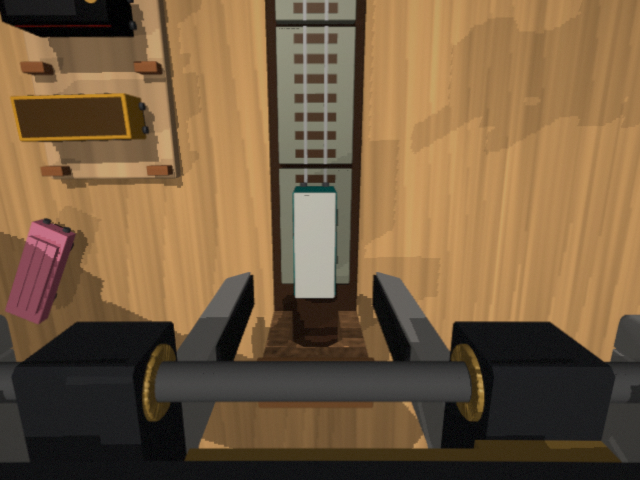

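The van stands upright on panel D, straight and centred (315,243), with the portal beyond it. Next is the tender.

Request:
{"op": "jog_arm", "data": {
  "targets": [
    {"tx": 0.01,"ty": -0.01,"tz": 0.001,"rx": 0,"ry": 0,"rz": -0.08},
    {"tx": 0.167,"ty": -0.174,"tz": 0.012,"rx": 0,"ry": 0,"rz": -1.574},
    {"tx": 0.167,"ty": -0.174,"tz": 0.012,"rx": 0,"ry": 0,"rz": -1.574},
    {"tx": 0.167,"ty": -0.174,"tz": 0.012,"rx": 0,"ry": 0,"rz": -1.574},
    {"tx": 0.167,"ty": -0.174,"tz": 0.012,"rx": 0,"ry": 0,"rz": -1.574},
    {"tx": 0.167,"ty": -0.174,"tz": 0.012,"rx": 0,"ry": 0,"rz": -1.574},
    {"tx": 0.167,"ty": -0.174,"tz": 0.012,"rx": 0,"ry": 0,"rz": -1.574},
    {"tx": 0.167,"ty": -0.174,"tz": 0.012,"rx": 0,"ry": 0,"rz": -1.574},
    {"tx": 0.167,"ty": -0.174,"tz": 0.012,"rx": 0,"ry": 0,"rz": -1.574},
    {"tx": 0.167,"ty": -0.174,"tz": 0.012,"rx": 0,"ry": 0,"rz": -1.574},
    {"tx": 0.167,"ty": -0.174,"tz": 0.012,"rx": 0,"ry": 0,"rz": -1.574},
    {"tx": 0.167,"ty": -0.174,"tz": 0.012,"rx": 0,"ry": 0,"rz": -1.574}
  ]
}}

```text
time_s: 10.95
eef_pos: [0.4555, -0.0076, 0.349]
orientation: [0.068, 0.998, 0.0, 0.0]
contact_force: [-0.5, -1.0, -0.3]
width: 0.0609
```

Run:
```python
from h import *
rel([.455,-.0073,.35],88.6)
```

```text
t 10.95 eef [ 0.4555 -0.0076  0.349 ] shift [ 0.0005  0.0002 -0.001 ] rot [ 1.000e-04  3.000e-04 -1.123e-01] F [-0.5 -1.  -0.3] w 0.0609
```

Request:
{"op": "jog_arm", "data": {
  "targets": [
    {"tx": 0,"ty": 0,"tz": -0.001,"rx": 0,"ry": 0,"rz": -0.07},
    {"tx": 0,"ty": 0,"tz": -0.001,"rx": 0,"ry": 0,"rz": -0.112},
    {"tx": 0,"ty": 0,"tz": -0.001,"rx": 0,"ry": 0,"rz": -0.112},
    {"tx": 0,"ty": 0,"tz": -0.001,"rx": 0,"ry": 0,"rz": -0.112}
  ]
}}

```text
time_s: 11.28
eef_pos: [0.4555, -0.0077, 0.35]
orientation: [0.016, 1.0, 0.0, 0.0]
contact_force: [0.5, -0.1, 0.9]
width: 0.0611
```

```bash
cat >> h.py <<'E'
def look(q,x,y,L,H,jaw,name):
    rel([x,y,.3],jaw)
    cm=cam('wrist'); im=viewer.camera('wrist'); cv2.imwrite(f'pics/{name}.png',im)
    for r in finder.tip_of('wrist',q)[:4]:
        p=onz(cm,[r['position']],.014+H/2).round(4)[0]; print('tip',round(r['conf'],2),np.round(r['position'],1),p)
    for r in finder.regions_of('wrist',q)[:4]:
        m=r['pixels']; c=np.argwhere(m).mean(0)[::-1]; p=onz(cm,[c],.014+H/2)[0]
        if np.hypot(p[0]-x,p[1]-y)<.03: print('fit',r['rect'],*fitbox(cm,m,x,y,0,L,.032,.016,.014+H))
E
python3 - <<'E'
from h import *
look('tender_center',.455,-.0073,.072,.048,88.6,'w6')
E
```

```text
t 11.28 eef [ 0.4555 -0.0077  0.35  ] shift [0.0005 0.0004 0.05  ] rot [ 0.      0.0001 -0.0082] F [ 0.5 -0.1  0.9] w 0.0611
tip 0.64 [314.6 234.5] [ 0.4531 -0.0069  0.038 ]
tip 0.37 [365.3 411.4] [0.6218 0.0345 0.038 ]
fit [292.0, 186.9, 335.7, 289.2] [ 0.4545 -0.0075 -0.0169] 0.045
```

View pics/w6.png

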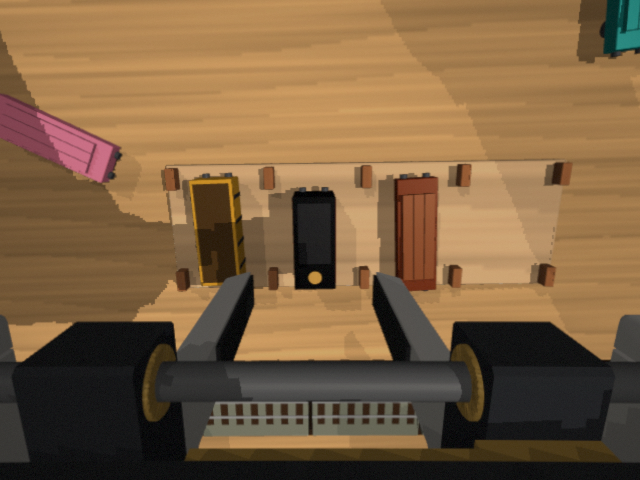

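The tender (315,240) sits midway between the fingers, so I descend and grip.

Request:
{"op": "jog_arm", "data": {
  "targets": [
    {"tx": 0.001,"ty": 0,"tz": 0.03,"rx": 0,"ry": 0,"rz": -0.008},
    {"tx": 0.001,"ty": 0,"tz": 0.065,"rx": 0,"ry": 0,"rz": -0.008},
    {"tx": 0.001,"ty": 0,"tz": 0.1,"rx": 0,"ry": 0,"rz": -0.008},
    {"tx": 0.001,"ty": 0,"tz": 0.12,"rx": 0,"ry": 0,"rz": -0.008},
    {"tx": 0.001,"ty": 0,"tz": 0.13,"rx": 0,"ry": 0,"rz": -0.008},
    {"tx": 0.001,"ty": 0,"tz": 0.13,"rx": 0,"ry": 0,"rz": -0.008},
    {"tx": 0.001,"ty": 0,"tz": 0.13,"rx": 0,"ry": 0,"rz": -0.008}
  ]
}}

```text
time_s: 12.02
eef_pos: [0.4548, -0.0077, 0.2205]
orientation: [0.012, 1.0, -0.0, 0.0]
contact_force: [-0.6, -0.7, 0.4]
width: 0.0611
```

Request:
{"op": "jog_arm", "data": {
  "targets": [
    {"tx": 0,"ty": 0,"tz": 0,"rx": 0,"ry": 0,"rz": 0},
    {"tx": 0,"ty": 0,"tz": 0,"rx": 0,"ry": 0,"rz": 0},
    {"tx": 0,"ty": 0,"tz": 0,"rx": 0,"ry": 0,"rz": 0},
    {"tx": 0,"ty": 0,"tz": 0,"rx": 0,"ry": 0,"rz": 0},
    {"tx": 0,"ty": 0,"tz": 0,"rx": 0,"ry": 0,"rz": 0},
    {"tx": 0,"ty": 0,"tz": 0,"rx": 0,"ry": 0,"rz": 0},
    {"tx": 0,"ty": 0,"tz": 0,"rx": 0,"ry": 0,"rz": 0},
    {"tx": 0,"ty": 0,"tz": 0,"rx": 0,"ry": 0,"rz": 0}
  ],
  "jaw": -1,
  "squeeze": 15
}}

```text
time_s: 12.68
eef_pos: [0.4548, -0.0075, 0.2204]
orientation: [0.011, 1.0, 0.0, 0.0]
contact_force: [-1.6, 1.6, 9.8]
width: 0.032
```

Request:
{"op": "jog_arm", "data": {
  "targets": [
    {"tx": 0,"ty": 0,"tz": -0.01,"rx": 0,"ry": 0,"rz": 0},
    {"tx": 0,"ty": 0,"tz": -0.03,"rx": 0,"ry": 0,"rz": 0},
    {"tx": 0,"ty": 0,"tz": -0.065,"rx": 0,"ry": 0,"rz": 0},
    {"tx": 0,"ty": 0,"tz": -0.1,"rx": 0,"ry": 0,"rz": 0},
    {"tx": 0,"ty": 0,"tz": -0.135,"rx": 0,"ry": 0,"rz": 0}
  ]
}}

```text
time_s: 13.1
eef_pos: [0.454, -0.008, 0.3569]
orientation: [0.012, 1.0, -0.0, -0.0]
contact_force: [0.5, 0.3, -0.8]
width: 0.0322
```

Run:
```python
from h import *
rel([.6281,-.0710,.36],-1.5)
```

```text
t 13.1 eef [ 0.454  -0.008   0.3569] shift [-0.1755 -0.0589 -0.0032] rot [-1.1000e-03  1.0000e-04  1.5733e+00] F [ 0.5  0.3 -0.8] w 0.0322
```

Request:
{"op": "jog_arm", "data": {
  "targets": [
    {"tx": -0.01,"ty": -0.004,"tz": -0.001,"rx": 0,"ry": 0,"rz": 0.08},
    {"tx": -0.176,"ty": -0.059,"tz": -0.003,"rx": 0,"ry": 0,"rz": 1.573},
    {"tx": -0.176,"ty": -0.059,"tz": -0.003,"rx": 0,"ry": 0,"rz": 1.573},
    {"tx": -0.176,"ty": -0.059,"tz": -0.003,"rx": 0,"ry": 0,"rz": 1.573},
    {"tx": -0.176,"ty": -0.059,"tz": -0.003,"rx": 0,"ry": 0,"rz": 1.573},
    {"tx": -0.176,"ty": -0.059,"tz": -0.003,"rx": 0,"ry": 0,"rz": 1.573},
    {"tx": -0.176,"ty": -0.059,"tz": -0.003,"rx": 0,"ry": 0,"rz": 1.573},
    {"tx": -0.176,"ty": -0.059,"tz": -0.003,"rx": 0,"ry": 0,"rz": 1.573},
    {"tx": -0.176,"ty": -0.059,"tz": -0.003,"rx": 0,"ry": 0,"rz": 1.573},
    {"tx": -0.176,"ty": -0.059,"tz": -0.003,"rx": 0,"ry": 0,"rz": 1.573},
    {"tx": -0.176,"ty": -0.059,"tz": -0.003,"rx": 0,"ry": 0,"rz": 1.573},
    {"tx": -0.176,"ty": -0.059,"tz": -0.003,"rx": 0,"ry": 0,"rz": 1.573}
  ]
}}

```text
time_s: 14.1
eef_pos: [0.6289, -0.0705, 0.3586]
orientation: [0.676, 0.737, -0.0, -0.0]
contact_force: [-0.2, 0.2, -0.5]
width: 0.0321
```

Run:
```python
from h import *
rel([.6281,-.0710,.36],-1.5)
```

```text
t 14.1 eef [ 0.6289 -0.0705  0.3586] shift [-0.0005 -0.0009 -0.0014] rot [-0.0002  0.      0.1129] F [-0.2  0.2 -0.5] w 0.0321
```

Request:
{"op": "jog_arm", "data": {
  "targets": [
    {"tx": 0,"ty": -0.001,"tz": -0.001,"rx": 0,"ry": 0,"rz": 0.07},
    {"tx": 0,"ty": -0.001,"tz": -0.001,"rx": 0,"ry": 0,"rz": 0.115},
    {"tx": 0,"ty": -0.001,"tz": -0.001,"rx": 0,"ry": 0,"rz": 0.115},
    {"tx": 0,"ty": -0.001,"tz": -0.001,"rx": 0,"ry": 0,"rz": 0.115}
  ]
}}

```text
time_s: 14.43
eef_pos: [0.6281, -0.0704, 0.3593]
orientation: [0.714, 0.7, -0.0, 0.0]
contact_force: [1.0, -0.6, 0.3]
width: 0.0322
```

Run:
```python
from h import *
import pickle
rel([.6281,-.0710,.230],-1.5)
cm=cam('wrist'); im=viewer.camera('wrist'); cv2.imwrite('pics/w7.png',im); pickle.dump((cm,im),open('w7.pkl','wb'))
```

```text
t 14.43 eef [ 0.6281 -0.0704  0.3593] shift [-5.000e-04  1.000e-04  1.293e-01] rot [-0.0002  0.0002  0.0059] F [ 1.  -0.6  0.3] w 0.0322
```

View pics/w7.png

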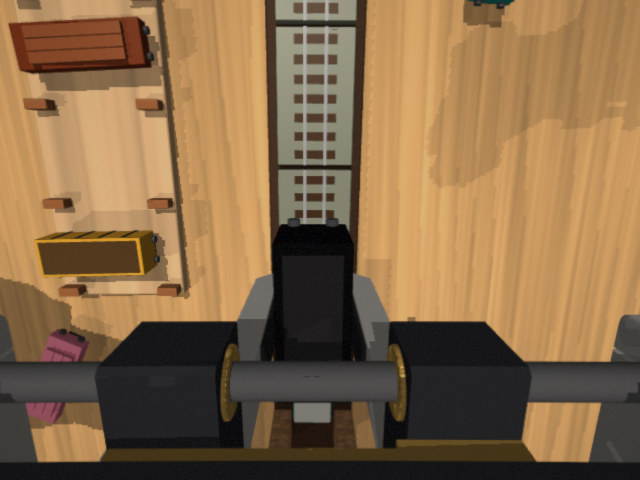

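Run:
```python
from h import *
import pickle
cm,im=pickle.load(open('w7.pkl','rb'))
g=cv2.cvtColor(im,cv2.COLOR_BGR2GRAY).astype(float)
c=np.r_[282:296,338:346]
a=g[12:34,:][:,c].mean(1); b=g[158:178,:][:,c].mean(1)
print(a.astype(int),b.astype(int))
w=lambda v,r0:(np.clip(90-v,0,None)*(r0+np.arange(len(v)))).sum()/np.clip(90-v,0,None).sum()
s1,s2=w(a,12),w(b,158); print(s1,s2,onz(cm,[(314,s1),(314,s2)],.022))
for r in (45,100,150): print([int(v) for v in g[r,272:282]],[int(v) for v in g[r,346:358]])
```

```text
[146 152 154 155 155 155 152 127  79  51  46  44  31  25  58 134 153 155
 155 155 155 151] [129 132 132 132 132 129  99  39  21  21  28  64 115 130 131 131 131 131
 127 126]
23.433002481389575 166.7984765689684 [[ 0.63155417  0.0907971   0.022     ]
 [ 0.62951077 -0.01686231  0.022     ]]
[55, 58, 54, 68, 128, 152, 156, 156, 156, 155] [149, 149, 150, 150, 150, 148, 148, 147, 131, 84, 45, 46]
[52, 55, 57, 56, 73, 119, 141, 147, 145, 146] [141, 142, 139, 141, 142, 141, 129, 90, 53, 47, 45, 45]
[52, 52, 52, 50, 54, 76, 119, 133, 136, 136] [133, 133, 133, 131, 131, 103, 64, 47, 44, 42, 44, 45]
```

Request:
{"op": "jog_arm", "data": {
  "targets": [
    {"tx": 0,"ty": 0,"tz": 0.03,"rx": 0,"ry": 0,"rz": 0.006},
    {"tx": 0,"ty": 0,"tz": 0.065,"rx": 0,"ry": 0,"rz": 0.006},
    {"tx": 0,"ty": 0,"tz": 0.095,"rx": 0,"ry": 0,"rz": 0.006},
    {"tx": 0,"ty": 0,"tz": 0.115,"rx": 0,"ry": 0,"rz": 0.006},
    {"tx": 0,"ty": 0,"tz": 0.125,"rx": 0,"ry": 0,"rz": 0.006},
    {"tx": 0,"ty": 0,"tz": 0.127,"rx": 0,"ry": 0,"rz": 0.006},
    {"tx": 0,"ty": 0,"tz": 0.127,"rx": 0,"ry": 0,"rz": 0.006},
    {"tx": 0,"ty": 0,"tz": 0.127,"rx": 0,"ry": 0,"rz": 0.006}
  ]
}}

```text
time_s: 15.15
eef_pos: [0.6286, -0.0709, 0.2334]
orientation: [0.717, 0.697, 0.001, 0.001]
contact_force: [0.8, -1.0, -0.5]
width: 0.0321
```

Run:
```python
from h import *
rel([.6281,-.0710,.2284],-1.5)
```

```text
t 15.15 eef [ 0.6286 -0.0709  0.2334] shift [-0.0001 -0.0005  0.005 ] rot [ 0.0017  0.0001 -0.0015] F [ 0.8 -1.  -0.5] w 0.0321
```

Request:
{"op": "jog_arm", "data": {
  "targets": [
    {"tx": 0,"ty": 0,"tz": 0.0015,"rx": 0,"ry": 0,"rz": 0},
    {"tx": 0,"ty": 0,"tz": 0.003,"rx": 0,"ry": 0,"rz": 0},
    {"tx": 0,"ty": 0,"tz": 0.004,"rx": 0,"ry": 0,"rz": 0},
    {"tx": 0,"ty": 0,"tz": 0.0045,"rx": 0,"ry": 0,"rz": 0},
    {"tx": 0,"ty": 0,"tz": 0.0045,"rx": 0,"ry": 0,"rz": 0},
    {"tx": 0,"ty": 0,"tz": 0.0045,"rx": 0,"ry": 0,"rz": 0}
  ]
}}

```text
time_s: 15.65
eef_pos: [0.6284, -0.0706, 0.2284]
orientation: [0.717, 0.697, 0.0, 0.0]
contact_force: [-3.9, 2.2, 11.7]
width: 0.0318
```

Request:
{"op": "jog_arm", "data": {
  "targets": [
    {"tx": 0,"ty": 0,"tz": -0.0005,"rx": 0,"ry": 0,"rz": 0},
    {"tx": 0,"ty": 0,"tz": -0.0005,"rx": 0,"ry": 0,"rz": 0},
    {"tx": 0,"ty": 0,"tz": -0.0005,"rx": 0,"ry": 0,"rz": 0},
    {"tx": 0,"ty": 0,"tz": -0.0005,"rx": 0,"ry": 0,"rz": 0},
    {"tx": 0,"ty": 0,"tz": -0.02,"rx": 0,"ry": 0,"rz": 0},
    {"tx": 0,"ty": 0,"tz": -0.05,"rx": 0,"ry": 0,"rz": 0},
    {"tx": 0,"ty": 0,"tz": -0.09,"rx": 0,"ry": 0,"rz": 0},
    {"tx": 0,"ty": 0,"tz": -0.13,"rx": 0,"ry": 0,"rz": 0}
  ],
  "jaw": 0.3
}}

```text
time_s: 16.32
eef_pos: [0.6278, -0.0707, 0.3584]
orientation: [0.717, 0.697, -0.001, -0.0]
contact_force: [0.8, 1.0, 1.0]
width: 0.0612
```

Run:
```python
from h import *
rel([.4456,-.0840,.35],88.6)
im=viewer.camera('wrist'); cv2.imwrite('pics/w8.png',im)
```

```text
t 16.32 eef [ 0.6278 -0.0707  0.3584] shift [-0.0185 -0.1817  0.0087] rot [-1.7000e-03 -8.0000e-04 -1.5749e+00] F [0.8 1.  1. ] w 0.0612
```

View pics/w8.png

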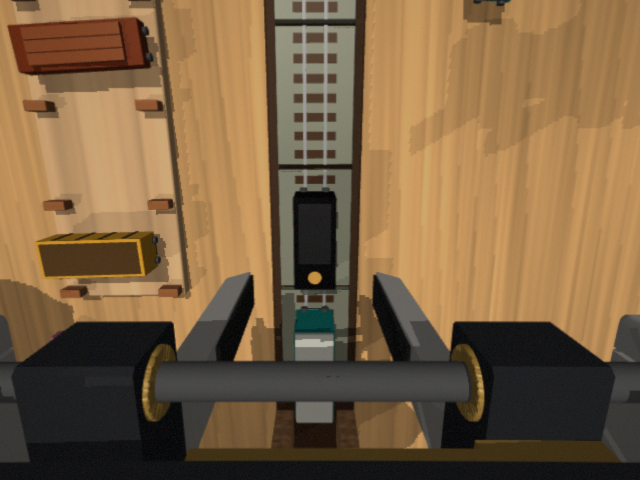

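The tender stands straight on panel C (315,240), with the van behind it (315,375). Now the open wagon.

Request:
{"op": "jog_arm", "data": {
  "targets": [
    {"tx": -0.001,"ty": -0.01,"tz": 0.001,"rx": 0,"ry": 0,"rz": -0.08},
    {"tx": -0.018,"ty": -0.182,"tz": 0.009,"rx": 0,"ry": 0,"rz": -1.575},
    {"tx": -0.018,"ty": -0.182,"tz": 0.009,"rx": 0,"ry": 0,"rz": -1.575},
    {"tx": -0.018,"ty": -0.182,"tz": 0.009,"rx": 0,"ry": 0,"rz": -1.575},
    {"tx": -0.018,"ty": -0.182,"tz": 0.009,"rx": 0,"ry": 0,"rz": -1.575},
    {"tx": -0.018,"ty": -0.182,"tz": 0.009,"rx": 0,"ry": 0,"rz": -1.575},
    {"tx": -0.018,"ty": -0.182,"tz": 0.009,"rx": 0,"ry": 0,"rz": -1.575},
    {"tx": -0.018,"ty": -0.182,"tz": 0.009,"rx": 0,"ry": 0,"rz": -1.575},
    {"tx": -0.018,"ty": -0.182,"tz": 0.009,"rx": 0,"ry": 0,"rz": -1.575},
    {"tx": -0.018,"ty": -0.182,"tz": 0.009,"rx": 0,"ry": 0,"rz": -1.575},
    {"tx": -0.018,"ty": -0.182,"tz": 0.009,"rx": 0,"ry": 0,"rz": -1.575},
    {"tx": -0.018,"ty": -0.182,"tz": 0.009,"rx": 0,"ry": 0,"rz": -1.575}
  ]
}}

```text
time_s: 17.37
eef_pos: [0.4457, -0.0836, 0.3485]
orientation: [0.069, 0.998, 0.0, 0.0]
contact_force: [0.3, 0.3, -0.2]
width: 0.0613
```

Request:
{"op": "jog_arm", "data": {
  "targets": [
    {"tx": 0,"ty": 0,"tz": 0,"rx": 0,"ry": 0,"rz": -0.07},
    {"tx": 0,"ty": 0,"tz": 0,"rx": 0,"ry": 0,"rz": -0.115},
    {"tx": 0,"ty": 0,"tz": 0,"rx": 0,"ry": 0,"rz": -0.115},
    {"tx": 0,"ty": 0,"tz": 0,"rx": 0,"ry": 0,"rz": -0.115}
  ]
}}

```text
time_s: 17.7
eef_pos: [0.4457, -0.0837, 0.3485]
orientation: [0.015, 1.0, 0.0, 0.0]
contact_force: [-0.2, 0.8, 0.2]
width: 0.061
```

Run:
```python
from h import *
look('open_wagon_center',.4456,-.0840,.084,.038,88.6,'w9')
```

```text
t 17.7 eef [ 0.4457 -0.0837  0.3485] shift [ 0.0001 -0.0003  0.0485] rot [ 0.      0.0002 -0.0063] F [-0.2  0.8  0.2] w 0.061
tip 0.95 [312.3 239.9] [ 0.4486 -0.0849  0.033 ]
fit [294.1, 181.2, 335.2, 293.1] [ 0.4463 -0.0835 -0.0014] 0.037
```

View pics/w9.png

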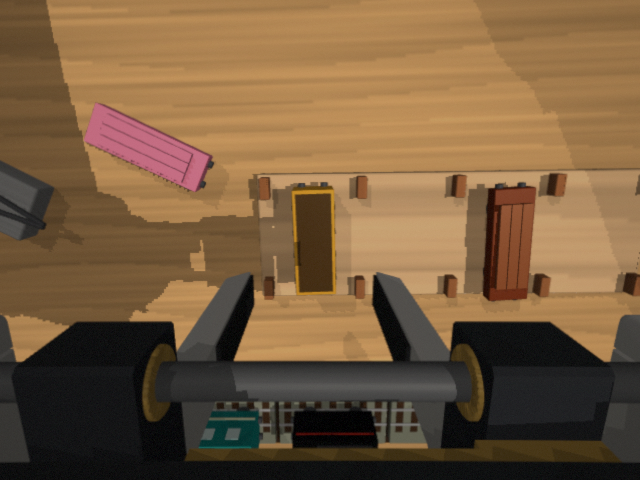

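Request:
{"op": "jog_arm", "data": {
  "targets": [
    {"tx": -0.001,"ty": 0,"tz": 0.03,"rx": 0,"ry": 0,"rz": -0.006},
    {"tx": -0.001,"ty": 0,"tz": 0.065,"rx": 0,"ry": 0,"rz": -0.006},
    {"tx": -0.001,"ty": 0,"tz": 0.1,"rx": 0,"ry": 0,"rz": -0.006},
    {"tx": -0.001,"ty": 0,"tz": 0.12,"rx": 0,"ry": 0,"rz": -0.006},
    {"tx": -0.001,"ty": 0,"tz": 0.128,"rx": 0,"ry": 0,"rz": -0.006},
    {"tx": -0.001,"ty": 0,"tz": 0.131,"rx": 0,"ry": 0,"rz": -0.006},
    {"tx": -0.001,"ty": 0,"tz": 0.131,"rx": 0,"ry": 0,"rz": -0.006},
    {"tx": -0.001,"ty": 0,"tz": 0.131,"rx": 0,"ry": 0,"rz": -0.006}
  ]
}}

```text
time_s: 18.52
eef_pos: [0.4472, -0.0837, 0.2186]
orientation: [0.012, 1.0, -0.0, 0.001]
contact_force: [0.3, 0.3, 0.0]
width: 0.0609
```

Request:
{"op": "jog_arm", "data": {
  "targets": [
    {"tx": 0,"ty": 0,"tz": 0,"rx": 0,"ry": 0,"rz": 0},
    {"tx": 0,"ty": 0,"tz": 0,"rx": 0,"ry": 0,"rz": 0},
    {"tx": 0,"ty": 0,"tz": 0,"rx": 0,"ry": 0,"rz": 0},
    {"tx": 0,"ty": 0,"tz": 0,"rx": 0,"ry": 0,"rz": 0},
    {"tx": 0,"ty": 0,"tz": 0,"rx": 0,"ry": 0,"rz": 0},
    {"tx": 0,"ty": 0,"tz": 0,"rx": 0,"ry": 0,"rz": 0},
    {"tx": 0,"ty": 0,"tz": 0,"rx": 0,"ry": 0,"rz": 0},
    {"tx": 0,"ty": 0,"tz": 0,"rx": 0,"ry": 0,"rz": 0}
  ],
  "jaw": -1,
  "squeeze": 15
}}

```text
time_s: 19.18
eef_pos: [0.4469, -0.0835, 0.2177]
orientation: [0.011, 1.0, 0.0, 0.0]
contact_force: [-1.0, 2.2, 7.4]
width: 0.0321
```

Request:
{"op": "jog_arm", "data": {
  "targets": [
    {"tx": 0,"ty": 0,"tz": -0.01,"rx": 0,"ry": 0,"rz": 0},
    {"tx": 0,"ty": 0,"tz": -0.03,"rx": 0,"ry": 0,"rz": 0},
    {"tx": 0,"ty": 0,"tz": -0.065,"rx": 0,"ry": 0,"rz": 0},
    {"tx": 0,"ty": 0,"tz": -0.1,"rx": 0,"ry": 0,"rz": 0},
    {"tx": 0,"ty": 0,"tz": -0.135,"rx": 0,"ry": 0,"rz": 0}
  ]
}}

```text
time_s: 19.6
eef_pos: [0.4462, -0.084, 0.3543]
orientation: [0.012, 1.0, -0.0, -0.001]
contact_force: [0.4, 0.4, -0.8]
width: 0.032
```

Run:
```python
from h import *
rel([.6310,.0370,.355],-1.5)
```

```text
t 19.6 eef [ 0.4462 -0.084   0.3543] shift [-0.1819  0.1254 -0.001 ] rot [-1.500e-03 -1.000e-04  1.573e+00] F [ 0.4  0.4 -0.8] w 0.032
```

Request:
{"op": "jog_arm", "data": {
  "targets": [
    {"tx": -0.01,"ty": 0.007,"tz": -0.001,"rx": 0,"ry": 0,"rz": 0.08},
    {"tx": -0.182,"ty": 0.125,"tz": -0.001,"rx": 0,"ry": 0,"rz": 1.573},
    {"tx": -0.182,"ty": 0.125,"tz": -0.001,"rx": 0,"ry": 0,"rz": 1.573},
    {"tx": -0.182,"ty": 0.125,"tz": -0.001,"rx": 0,"ry": 0,"rz": 1.573},
    {"tx": -0.182,"ty": 0.125,"tz": -0.001,"rx": 0,"ry": 0,"rz": 1.573},
    {"tx": -0.182,"ty": 0.125,"tz": -0.001,"rx": 0,"ry": 0,"rz": 1.573},
    {"tx": -0.182,"ty": 0.125,"tz": -0.001,"rx": 0,"ry": 0,"rz": 1.573},
    {"tx": -0.182,"ty": 0.125,"tz": -0.001,"rx": 0,"ry": 0,"rz": 1.573},
    {"tx": -0.182,"ty": 0.125,"tz": -0.001,"rx": 0,"ry": 0,"rz": 1.573},
    {"tx": -0.182,"ty": 0.125,"tz": -0.001,"rx": 0,"ry": 0,"rz": 1.573},
    {"tx": -0.182,"ty": 0.125,"tz": -0.001,"rx": 0,"ry": 0,"rz": 1.573},
    {"tx": -0.182,"ty": 0.125,"tz": -0.001,"rx": 0,"ry": 0,"rz": 1.573}
  ]
}}

```text
time_s: 20.6
eef_pos: [0.6313, 0.0373, 0.3541]
orientation: [0.676, 0.737, -0.0, 0.0]
contact_force: [-0.5, 0.2, -0.7]
width: 0.0319
```

Request:
{"op": "jog_arm", "data": {
  "targets": [
    {"tx": 0,"ty": 0,"tz": 0,"rx": 0,"ry": 0,"rz": 0.07},
    {"tx": 0,"ty": 0,"tz": 0,"rx": 0,"ry": 0,"rz": 0.115},
    {"tx": 0,"ty": 0,"tz": 0,"rx": 0,"ry": 0,"rz": 0.115},
    {"tx": 0,"ty": 0,"tz": 0,"rx": 0,"ry": 0,"rz": 0.115}
  ]
}}

```text
time_s: 20.93
eef_pos: [0.6314, 0.0374, 0.3538]
orientation: [0.714, 0.7, -0.0, 0.0]
contact_force: [-1.0, -0.3, -0.8]
width: 0.0322
```

Run:
```python
from h import *
rel([.6310,.0370,.230],-1.5)
cm=cam('wrist'); im=viewer.camera('wrist'); cv2.imwrite('pics/w10.png',im)
s=manip.get_state(); Rt=R.from_quat(s['orientation'])
g=cv2.cvtColor(im,cv2.COLOR_BGR2GRAY).astype(float)
a=g[158:178][:,282:294].mean(1); w=np.clip(90-a,0,None); r=(w*(158+np.arange(20))).sum()/w.sum(); print(r,onz(cm,[(314,r)],.022))
```

```text
t 20.93 eef [0.6314 0.0374 0.3538] shift [-0.0004 -0.0004  0.1238] rot [-0.0001  0.0004  0.0059] F [-1.  -0.3 -0.8] w 0.0322
166.85338456990834 [[0.63283093 0.09117937 0.022     ]]
```

View pics/w10.png

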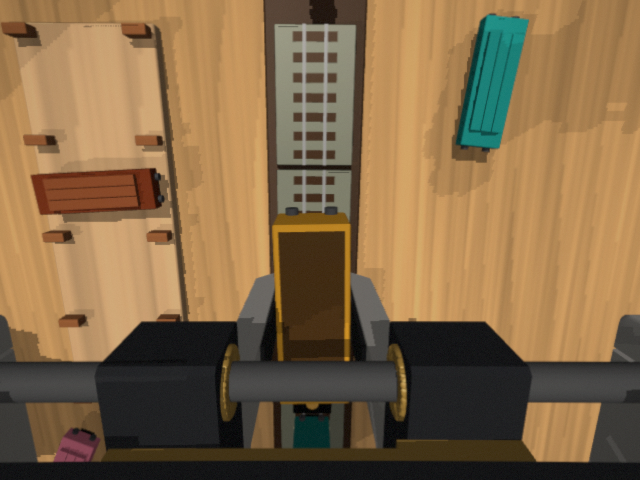

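Request:
{"op": "jog_arm", "data": {
  "targets": [
    {"tx": 0,"ty": 0,"tz": 0.03,"rx": 0,"ry": 0,"rz": 0.006},
    {"tx": 0,"ty": 0,"tz": 0.065,"rx": 0,"ry": 0,"rz": 0.006},
    {"tx": 0,"ty": 0,"tz": 0.095,"rx": 0,"ry": 0,"rz": 0.006},
    {"tx": 0,"ty": 0,"tz": 0.115,"rx": 0,"ry": 0,"rz": 0.006},
    {"tx": 0,"ty": 0,"tz": 0.122,"rx": 0,"ry": 0,"rz": 0.006},
    {"tx": 0,"ty": 0,"tz": 0.124,"rx": 0,"ry": 0,"rz": 0.006},
    {"tx": 0,"ty": 0,"tz": 0.124,"rx": 0,"ry": 0,"rz": 0.006},
    {"tx": 0,"ty": 0,"tz": 0.124,"rx": 0,"ry": 0,"rz": 0.006}
  ]
}}

```text
time_s: 21.65
eef_pos: [0.632, 0.0371, 0.231]
orientation: [0.717, 0.697, 0.001, 0.001]
contact_force: [0.3, -1.0, -1.3]
width: 0.032
```

Run:
```python
from h import *
rel([.6310,.0370,.2257],-1.5)
```

```text
t 21.65 eef [0.632  0.0371 0.231 ] shift [-0.0002 -0.001   0.0053] rot [ 0.0018 -0.0002 -0.0014] F [ 0.3 -1.  -1.3] w 0.032
```

Request:
{"op": "jog_arm", "data": {
  "targets": [
    {"tx": 0,"ty": -0.001,"tz": 0.0015,"rx": 0,"ry": 0,"rz": 0},
    {"tx": 0,"ty": -0.001,"tz": 0.003,"rx": 0,"ry": 0,"rz": 0},
    {"tx": 0,"ty": -0.001,"tz": 0.0035,"rx": 0,"ry": 0,"rz": 0},
    {"tx": 0,"ty": -0.001,"tz": 0.0035,"rx": 0,"ry": 0,"rz": 0},
    {"tx": 0,"ty": -0.001,"tz": 0.0035,"rx": 0,"ry": 0,"rz": 0}
  ]
}}

```text
time_s: 22.07
eef_pos: [0.6306, 0.0373, 0.2261]
orientation: [0.717, 0.697, 0.0, 0.0]
contact_force: [0.2, -0.2, -0.9]
width: 0.0318
```

Request:
{"op": "jog_arm", "data": {
  "targets": [
    {"tx": 0,"ty": 0,"tz": 0.0005,"rx": 0,"ry": 0,"rz": 0},
    {"tx": 0,"ty": 0,"tz": 0.0008,"rx": 0,"ry": 0,"rz": 0},
    {"tx": 0,"ty": 0,"tz": 0.0008,"rx": 0,"ry": 0,"rz": 0},
    {"tx": 0,"ty": 0,"tz": 0.0008,"rx": 0,"ry": 0,"rz": 0}
  ]
}}

```text
time_s: 22.4
eef_pos: [0.6306, 0.0372, 0.2258]
orientation: [0.717, 0.697, 0.0, -0.0]
contact_force: [-4.9, 0.9, 10.1]
width: 0.0318
```

Wheel contact (10 N), so I release.

Request:
{"op": "jog_arm", "data": {
  "targets": [
    {"tx": 0,"ty": 0,"tz": -0.0004,"rx": 0,"ry": 0,"rz": 0},
    {"tx": 0,"ty": 0,"tz": -0.0004,"rx": 0,"ry": 0,"rz": 0},
    {"tx": 0,"ty": 0,"tz": -0.0004,"rx": 0,"ry": 0,"rz": 0},
    {"tx": 0,"ty": 0,"tz": -0.0004,"rx": 0,"ry": 0,"rz": 0},
    {"tx": 0,"ty": 0,"tz": -0.02,"rx": 0,"ry": 0,"rz": 0},
    {"tx": 0,"ty": 0,"tz": -0.05,"rx": 0,"ry": 0,"rz": 0},
    {"tx": 0,"ty": 0,"tz": -0.09,"rx": 0,"ry": 0,"rz": 0},
    {"tx": 0,"ty": 0,"tz": -0.13,"rx": 0,"ry": 0,"rz": 0}
  ],
  "jaw": 0.3
}}

```text
time_s: 23.07
eef_pos: [0.6302, 0.0371, 0.3562]
orientation: [0.717, 0.697, -0.001, -0.0]
contact_force: [0.9, 1.2, 0.8]
width: 0.061
```

Run:
```python
from h import *
rel([.456,.0750,.35],88.6)
im=viewer.camera('wrist'); cv2.imwrite('pics/w11.png',im)
```

```text
t 23.07 eef [0.6302 0.0371 0.3562] shift [ 0.0329 -0.1752  0.0064] rot [-1.7000e-03 -4.0000e-04 -1.5749e+00] F [0.9 1.2 0.8] w 0.061
```

View pics/w11.png

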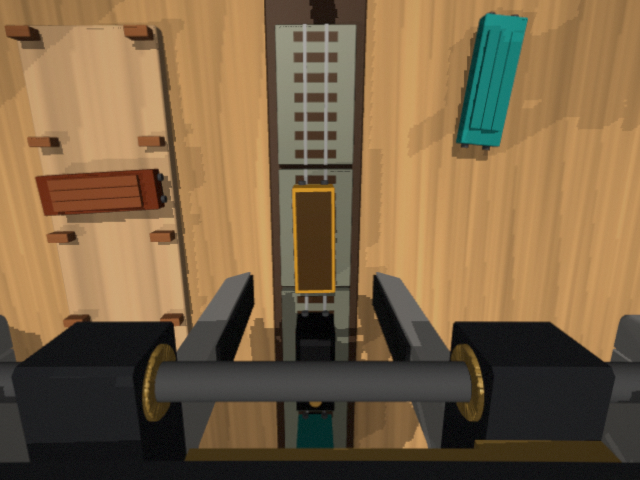

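The open wagon is centred and straight on panel B (314,240). Last is the rust-brown flat wagon in the stand (100,192).

Request:
{"op": "jog_arm", "data": {
  "targets": [
    {"tx": 0.002,"ty": -0.01,"tz": 0.001,"rx": 0,"ry": 0,"rz": -0.08},
    {"tx": 0.033,"ty": -0.175,"tz": 0.006,"rx": 0,"ry": 0,"rz": -1.575},
    {"tx": 0.033,"ty": -0.175,"tz": 0.006,"rx": 0,"ry": 0,"rz": -1.575},
    {"tx": 0.033,"ty": -0.175,"tz": 0.006,"rx": 0,"ry": 0,"rz": -1.575},
    {"tx": 0.033,"ty": -0.175,"tz": 0.006,"rx": 0,"ry": 0,"rz": -1.575},
    {"tx": 0.033,"ty": -0.175,"tz": 0.006,"rx": 0,"ry": 0,"rz": -1.575},
    {"tx": 0.033,"ty": -0.175,"tz": 0.006,"rx": 0,"ry": 0,"rz": -1.575},
    {"tx": 0.033,"ty": -0.175,"tz": 0.006,"rx": 0,"ry": 0,"rz": -1.575},
    {"tx": 0.033,"ty": -0.175,"tz": 0.006,"rx": 0,"ry": 0,"rz": -1.575},
    {"tx": 0.033,"ty": -0.175,"tz": 0.006,"rx": 0,"ry": 0,"rz": -1.575},
    {"tx": 0.033,"ty": -0.175,"tz": 0.006,"rx": 0,"ry": 0,"rz": -1.575},
    {"tx": 0.033,"ty": -0.175,"tz": 0.006,"rx": 0,"ry": 0,"rz": -1.575}
  ]
}}

```text
time_s: 24.12
eef_pos: [0.4565, 0.0751, 0.3492]
orientation: [0.069, 0.998, 0.0, 0.0]
contact_force: [0.9, -0.7, 0.7]
width: 0.0612
```

Request:
{"op": "jog_arm", "data": {
  "targets": [
    {"tx": 0,"ty": 0,"tz": 0,"rx": 0,"ry": 0,"rz": -0.07},
    {"tx": 0,"ty": 0,"tz": 0,"rx": 0,"ry": 0,"rz": -0.115},
    {"tx": 0,"ty": 0,"tz": 0,"rx": 0,"ry": 0,"rz": -0.115},
    {"tx": 0,"ty": 0,"tz": 0,"rx": 0,"ry": 0,"rz": -0.115}
  ]
}}

```text
time_s: 24.45
eef_pos: [0.4565, 0.075, 0.3492]
orientation: [0.015, 1.0, 0.0, 0.0]
contact_force: [0.9, -0.1, -1.0]
width: 0.061
```

Run:
```python
from h import *
look('flat_wagon_center',.456,.0750,.094,.028,88.6,'w12')
```

```text
t 24.45 eef [0.4565 0.075  0.3492] shift [ 0.0005 -0.      0.0492] rot [ 0.0001  0.0001 -0.0063] F [ 0.9 -0.1 -1. ] w 0.061
tip 0.75 [316.4 233.8] [0.4557 0.0774 0.028 ]
fit [291.5, 173.8, 337.3, 295.8] [0.4559 0.0757 0.0316] 0.051
```

View pics/w12.png

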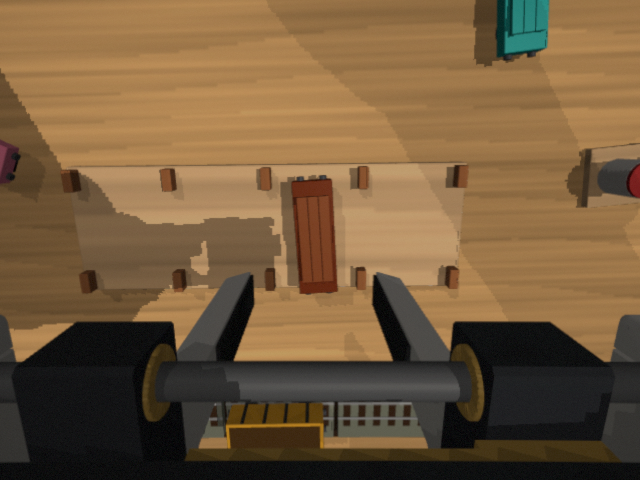

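The flat wagon (315,235) sits between the fingers, turned about 0.03 rad. I will turn the gripper to match, so the jaws close squarely on its sides.

Request:
{"op": "jog_arm", "data": {
  "targets": [
    {"tx": 0,"ty": 0.0005,"tz": 0.03,"rx": 0,"ry": 0,"rz": -0.06},
    {"tx": 0,"ty": 0.0005,"tz": 0.065,"rx": 0,"ry": 0,"rz": -0.06},
    {"tx": 0,"ty": 0.0005,"tz": 0.1,"rx": 0,"ry": 0,"rz": -0.06},
    {"tx": 0,"ty": 0.0005,"tz": 0.12,"rx": 0,"ry": 0,"rz": -0.06},
    {"tx": 0,"ty": 0.0005,"tz": 0.129,"rx": 0,"ry": 0,"rz": -0.06},
    {"tx": 0,"ty": 0.0005,"tz": 0.133,"rx": 0,"ry": 0,"rz": -0.06},
    {"tx": 0,"ty": 0.0005,"tz": 0.133,"rx": 0,"ry": 0,"rz": -0.06},
    {"tx": 0,"ty": 0.0005,"tz": 0.133,"rx": 0,"ry": 0,"rz": -0.06}
  ]
}}

```text
time_s: 25.27
eef_pos: [0.457, 0.0757, 0.2172]
orientation: [-0.015, 1.0, 0.0, 0.001]
contact_force: [-0.2, 0.2, 0.2]
width: 0.0611
```

Run:
```python
from h import *
rel([.456,.0755,.2155],91.8)
```

```text
t 25.27 eef [0.457  0.0757 0.2172] shift [ 0.001  -0.0002  0.0017] rot [ 0.0004  0.0014 -0.0005] F [-0.2  0.2  0.2] w 0.0611
```

Request:
{"op": "jog_arm", "data": {
  "targets": [
    {"tx": 0.001,"ty": 0,"tz": 0.001,"rx": 0,"ry": 0,"rz": 0},
    {"tx": 0.001,"ty": 0,"tz": 0.001,"rx": 0,"ry": 0,"rz": 0},
    {"tx": 0.001,"ty": 0,"tz": 0.001,"rx": 0,"ry": 0,"rz": 0}
  ]
}}

```text
time_s: 25.52
eef_pos: [0.4557, 0.0758, 0.2158]
orientation: [-0.016, 1.0, 0.0, 0.001]
contact_force: [0.8, -0.9, -0.1]
width: 0.0609
```

Request:
{"op": "jog_arm", "data": {
  "targets": [
    {"tx": 0,"ty": 0,"tz": 0,"rx": 0,"ry": 0,"rz": 0},
    {"tx": 0,"ty": 0,"tz": 0,"rx": 0,"ry": 0,"rz": 0},
    {"tx": 0,"ty": 0,"tz": 0,"rx": 0,"ry": 0,"rz": 0},
    {"tx": 0,"ty": 0,"tz": 0,"rx": 0,"ry": 0,"rz": 0},
    {"tx": 0,"ty": 0,"tz": 0,"rx": 0,"ry": 0,"rz": 0},
    {"tx": 0,"ty": 0,"tz": 0,"rx": 0,"ry": 0,"rz": 0},
    {"tx": 0,"ty": 0,"tz": 0,"rx": 0,"ry": 0,"rz": 0},
    {"tx": 0,"ty": 0,"tz": 0,"rx": 0,"ry": 0,"rz": 0}
  ],
  "jaw": -1,
  "squeeze": 15
}}

```text
time_s: 26.18
eef_pos: [0.4555, 0.0757, 0.2151]
orientation: [-0.016, 1.0, -0.0, -0.0]
contact_force: [0.1, 0.1, 0.8]
width: 0.0318
```

Request:
{"op": "jog_arm", "data": {
  "targets": [
    {"tx": 0,"ty": 0,"tz": -0.01,"rx": 0,"ry": 0,"rz": 0},
    {"tx": 0,"ty": 0,"tz": -0.03,"rx": 0,"ry": 0,"rz": 0},
    {"tx": 0,"ty": 0,"tz": -0.065,"rx": 0,"ry": 0,"rz": 0},
    {"tx": 0,"ty": 0,"tz": -0.1,"rx": 0,"ry": 0,"rz": 0},
    {"tx": 0,"ty": 0,"tz": -0.14,"rx": 0,"ry": 0,"rz": 0}
  ]
}}

```text
time_s: 26.6
eef_pos: [0.455, 0.075, 0.3564]
orientation: [-0.015, 1.0, -0.001, -0.001]
contact_force: [-0.2, 1.8, -1.0]
width: 0.0321
```

Run:
```python
from h import *
rel([.6338,.1450,.36],-1.5)
im=viewer.camera('wrist'); cv2.imwrite('pics/w13.png',im)
```

```text
t 26.6 eef [0.455  0.075  0.3564] shift [-0.1808  0.0646 -0.004 ] rot [-2.600e-03 -1.000e-04  1.627e+00] F [-0.2  1.8 -1. ] w 0.0321
```

View pics/w13.png

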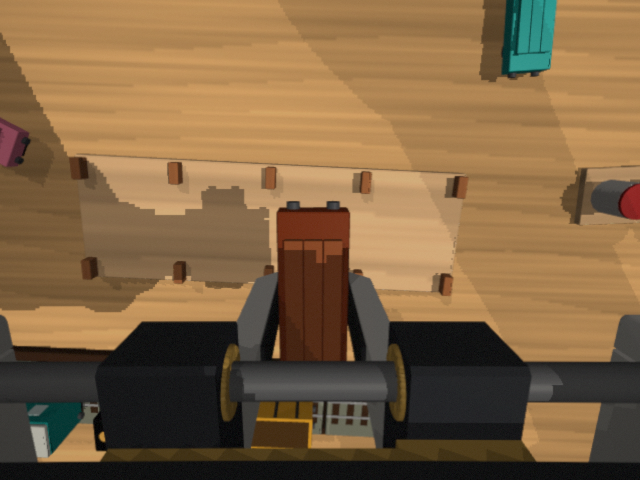

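Request:
{"op": "jog_arm", "data": {
  "targets": [
    {"tx": -0.01,"ty": 0.004,"tz": -0.001,"rx": 0,"ry": 0,"rz": 0.08},
    {"tx": -0.181,"ty": 0.065,"tz": -0.004,"rx": 0,"ry": 0,"rz": 1.627},
    {"tx": -0.181,"ty": 0.065,"tz": -0.004,"rx": 0,"ry": 0,"rz": 1.627},
    {"tx": -0.181,"ty": 0.065,"tz": -0.004,"rx": 0,"ry": 0,"rz": 1.627},
    {"tx": -0.181,"ty": 0.065,"tz": -0.004,"rx": 0,"ry": 0,"rz": 1.627},
    {"tx": -0.181,"ty": 0.065,"tz": -0.004,"rx": 0,"ry": 0,"rz": 1.627},
    {"tx": -0.181,"ty": 0.065,"tz": -0.004,"rx": 0,"ry": 0,"rz": 1.627},
    {"tx": -0.181,"ty": 0.065,"tz": -0.004,"rx": 0,"ry": 0,"rz": 1.627},
    {"tx": -0.181,"ty": 0.065,"tz": -0.004,"rx": 0,"ry": 0,"rz": 1.627},
    {"tx": -0.181,"ty": 0.065,"tz": -0.004,"rx": 0,"ry": 0,"rz": 1.627},
    {"tx": -0.181,"ty": 0.065,"tz": -0.004,"rx": 0,"ry": 0,"rz": 1.627},
    {"tx": -0.181,"ty": 0.065,"tz": -0.004,"rx": 0,"ry": 0,"rz": 1.627}
  ]
}}

```text
time_s: 27.65
eef_pos: [0.6342, 0.1463, 0.3598]
orientation: [0.656, 0.755, -0.0, 0.0]
contact_force: [-1.1, 1.0, -1.2]
width: 0.0324
```

Run:
```python
from h import *
rel([.6338,.1450,.36],-1.5)
```

```text
t 27.65 eef [0.6342 0.1463 0.3598] shift [-0.0012 -0.0006 -0.0002] rot [-1.000e-04  3.000e-04  1.668e-01] F [-1.1  1.  -1.2] w 0.0324
```

Request:
{"op": "jog_arm", "data": {
  "targets": [
    {"tx": -0.001,"ty": -0.0005,"tz": 0,"rx": 0,"ry": 0,"rz": 0.09},
    {"tx": -0.001,"ty": -0.0005,"tz": 0,"rx": 0,"ry": 0,"rz": 0.169},
    {"tx": -0.001,"ty": -0.0005,"tz": 0,"rx": 0,"ry": 0,"rz": 0.169},
    {"tx": -0.001,"ty": -0.0005,"tz": 0,"rx": 0,"ry": 0,"rz": 0.169},
    {"tx": -0.001,"ty": -0.0005,"tz": 0,"rx": 0,"ry": 0,"rz": 0.169}
  ]
}}

```text
time_s: 28.07
eef_pos: [0.634, 0.1453, 0.3594]
orientation: [0.714, 0.7, -0.0, 0.0]
contact_force: [1.1, -0.3, -0.9]
width: 0.0319
```

Run:
```python
from h import *
rel([.6338,.1450,.2278],-1.5)
cm=cam('wrist'); im=viewer.camera('wrist'); cv2.imwrite('pics/w14.png',im)
```

```text
t 28.07 eef [0.634  0.1453 0.3594] shift [-0.0003 -0.0002  0.1316] rot [0.     0.0001 0.0071] F [ 1.1 -0.3 -0.9] w 0.0319
```

View pics/w14.png

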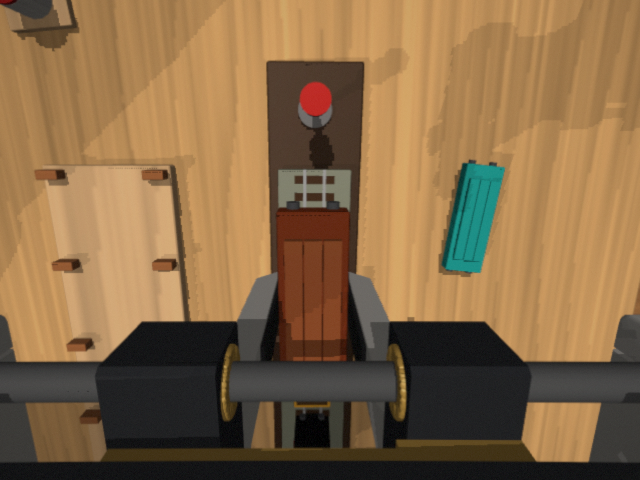

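Run:
```python
from h import *
s=manip.get_state(); Rt=R.from_quat(s['orientation']); cm=cam('wrist')
p=onz(cm,[(314,214),(279,300),(347,300)],s['eef_pos'][2]-.177); print(Rt.inv().apply(p-s['eef_pos']).round(4))
print(onz(cm,[(314,170)],.022))
```

```text
[[ 0.0425 -0.0002  0.177 ]
 [ 0.0027 -0.0161  0.177 ]
 [ 0.0027  0.015   0.177 ]]
[[0.63541954 0.19624338 0.022     ]]
```

Request:
{"op": "jog_arm", "data": {
  "targets": [
    {"tx": 0,"ty": 0,"tz": 0.03,"rx": 0,"ry": 0,"rz": 0.007},
    {"tx": 0,"ty": 0,"tz": 0.065,"rx": 0,"ry": 0,"rz": 0.007},
    {"tx": 0,"ty": 0,"tz": 0.095,"rx": 0,"ry": 0,"rz": 0.007},
    {"tx": 0,"ty": 0,"tz": 0.115,"rx": 0,"ry": 0,"rz": 0.007},
    {"tx": 0,"ty": 0,"tz": 0.126,"rx": 0,"ry": 0,"rz": 0.007},
    {"tx": 0,"ty": 0,"tz": 0.131,"rx": 0,"ry": 0,"rz": 0.007},
    {"tx": 0,"ty": 0,"tz": 0.131,"rx": 0,"ry": 0,"rz": 0.007},
    {"tx": 0,"ty": 0,"tz": 0.131,"rx": 0,"ry": 0,"rz": 0.007}
  ]
}}

```text
time_s: 28.78
eef_pos: [0.6345, 0.1451, 0.2293]
orientation: [0.717, 0.697, 0.0, 0.0]
contact_force: [0.2, -0.0, -1.0]
width: 0.0315
```

Run:
```python
from h import *
rel([.6338,.1450,.2231],-1.5)
```

```text
t 28.78 eef [0.6345 0.1451 0.2293] shift [-0.0001 -0.0007  0.0062] rot [ 0.0012 -0.0002 -0.0024] F [ 0.2 -0.  -1. ] w 0.0315
```

Request:
{"op": "jog_arm", "data": {
  "targets": [
    {"tx": 0,"ty": -0.0005,"tz": 0.002,"rx": 0,"ry": 0,"rz": 0},
    {"tx": 0,"ty": -0.0005,"tz": 0.0035,"rx": 0,"ry": 0,"rz": 0},
    {"tx": 0,"ty": -0.0005,"tz": 0.0045,"rx": 0,"ry": 0,"rz": 0},
    {"tx": 0,"ty": -0.0005,"tz": 0.0045,"rx": 0,"ry": 0,"rz": 0},
    {"tx": 0,"ty": -0.0005,"tz": 0.0045,"rx": 0,"ry": 0,"rz": 0}
  ]
}}

```text
time_s: 29.2
eef_pos: [0.6336, 0.1452, 0.2238]
orientation: [0.717, 0.697, 0.0, 0.0]
contact_force: [0.7, -0.4, -1.6]
width: 0.0324
```

Request:
{"op": "jog_arm", "data": {
  "targets": [
    {"tx": 0,"ty": 0,"tz": 0.0005,"rx": 0,"ry": 0,"rz": 0},
    {"tx": 0,"ty": 0,"tz": 0.0009,"rx": 0,"ry": 0,"rz": 0},
    {"tx": 0,"ty": 0,"tz": 0.0009,"rx": 0,"ry": 0,"rz": 0},
    {"tx": 0,"ty": 0,"tz": 0.0009,"rx": 0,"ry": 0,"rz": 0}
  ]
}}

```text
time_s: 29.53
eef_pos: [0.6337, 0.1452, 0.2232]
orientation: [0.717, 0.697, 0.0, -0.0]
contact_force: [-2.2, 0.2, 6.6]
width: 0.0317
```

Contact (6.6 N), so I release and retreat.

Request:
{"op": "jog_arm", "data": {
  "targets": [
    {"tx": 0,"ty": 0,"tz": -0.0003,"rx": 0,"ry": 0,"rz": 0},
    {"tx": 0,"ty": 0,"tz": -0.0003,"rx": 0,"ry": 0,"rz": 0},
    {"tx": 0,"ty": 0,"tz": -0.0003,"rx": 0,"ry": 0,"rz": 0},
    {"tx": 0,"ty": 0,"tz": -0.0003,"rx": 0,"ry": 0,"rz": 0},
    {"tx": 0,"ty": 0,"tz": -0.02,"rx": 0,"ry": 0,"rz": 0},
    {"tx": 0,"ty": 0,"tz": -0.05,"rx": 0,"ry": 0,"rz": 0},
    {"tx": 0,"ty": 0,"tz": -0.09,"rx": 0,"ry": 0,"rz": 0},
    {"tx": 0,"ty": 0,"tz": -0.13,"rx": 0,"ry": 0,"rz": 0},
    {"tx": 0,"ty": 0,"tz": -0.13,"rx": 0,"ry": 0,"rz": 0}
  ],
  "jaw": 0.3
}}

```text
time_s: 30.28
eef_pos: [0.6348, 0.1444, 0.3599]
orientation: [0.717, 0.697, 0.003, 0.002]
contact_force: [1.2, -0.3, 0.2]
width: 0.061
```

Run:
```python
from h import *
rel([.6338,.1450,.43],-1.5)
im=viewer.camera('wrist'); cv2.imwrite('pics/w15.png',im)
im=viewer.camera('scene'); cv2.imwrite('pics/s2.png',cv2.resize(im[180:360,160:460],None,fx=2.6,fy=2.6,interpolation=cv2.INTER_CUBIC))
```

```text
t 30.28 eef [0.6348 0.1444 0.3599] shift [ 0.0007 -0.0005 -0.0701] rot [ 0.0077 -0.0018 -0.0033] F [ 1.2 -0.3  0.2] w 0.061
```

View pics/w15.png

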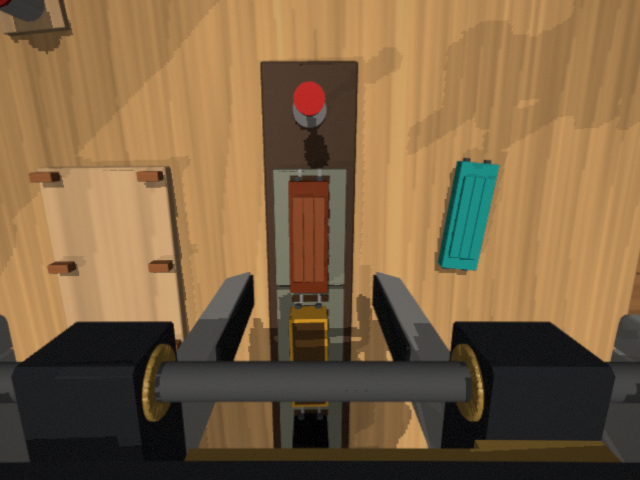

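View pics/s2.png

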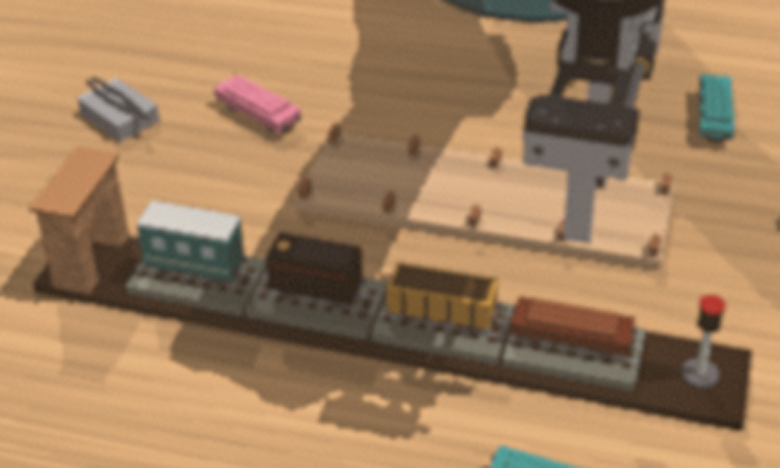

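All four wagons stand in height order from the portal: van, tender, open wagon, flat wagon (scene crop at 190, 315, 442 and 572). I move the arm clear for a last check from the top camera.

Request:
{"op": "jog_arm", "data": {
  "targets": [
    {"tx": 0,"ty": 0,"tz": -0.03,"rx": 0,"ry": 0,"rz": 0},
    {"tx": 0.02,"ty": -0.02,"tz": -0.06,"rx": 0,"ry": 0,"rz": 0},
    {"tx": 0.2,"ty": -0.2,"tz": -0.08,"rx": 0,"ry": 0,"rz": 0},
    {"tx": 0.2,"ty": -0.2,"tz": -0.08,"rx": 0,"ry": 0,"rz": 0},
    {"tx": 0.2,"ty": -0.2,"tz": -0.08,"rx": 0,"ry": 0,"rz": 0},
    {"tx": 0.2,"ty": -0.2,"tz": -0.08,"rx": 0,"ry": 0,"rz": 0},
    {"tx": 0.2,"ty": -0.2,"tz": -0.08,"rx": 0,"ry": 0,"rz": 0},
    {"tx": 0.2,"ty": -0.2,"tz": -0.08,"rx": 0,"ry": 0,"rz": 0},
    {"tx": 0.2,"ty": -0.2,"tz": -0.08,"rx": 0,"ry": 0,"rz": 0},
    {"tx": 0.2,"ty": -0.2,"tz": -0.08,"rx": 0,"ry": 0,"rz": 0},
    {"tx": 0.2,"ty": -0.2,"tz": -0.08,"rx": 0,"ry": 0,"rz": 0}
  ]
}}

```text
time_s: 31.3
eef_pos: [0.4391, 0.3512, 0.4319]
orientation: [0.717, 0.697, -0.001, 0.0]
contact_force: [1.1, 0.3, -0.3]
width: 0.0612
```

Run:
```python
from h import *
W=dict(van_center=(.6253,-.1789,.080,.058),tender_center=(.6281,-.071,.072,.048),open_wagon_center=(.631,.037,.084,.038),flat_wagon_center=(.6338,.145,.094,.028))
for n in ('top','scene'):
    cm=cam(n); im=viewer.camera(n); 
    if n=='top': cv2.imwrite('pics/t2.png',cv2.resize(im[165:310,175:495],None,fx=2.5,fy=2.5,interpolation=cv2.INTER_CUBIC))
    for q,(x,y,L,H) in W.items():
        for r in finder.regions_of(n,q)[:5]:
            m=r['pixels']; c=np.argwhere(m).mean(0)[::-1]; p=onz(cm,[c],.022+H/2)[0]
            if np.hypot(p[0]-x,p[1]-y)<.04:
                f,c=fitbox(cm,m,x,y,np.pi/2,L,.032,.024,.022+H); print(n,q,round(r['conf'],2),f,c,'err mm',((f[:2]-[x,y])*1000).round(1),'yaw err deg',np.rad2deg(f[2]-1.5444).round(1)); break
    for r in finder.tip_of(n,'tweezers_block')[:1]: print(n,'tweezers',onz(cm,[r['position']],0))
print(manip.get_state()['time_s'])
```

```text
top van_center 0.89 [ 0.626  -0.1802  1.5582] 0.091 err mm [ 0.7 -1.3] yaw err deg 0.8
top tender_center 0.6 [ 0.6303 -0.0714  1.5406] 0.074 err mm [ 2.2 -0.4] yaw err deg -0.2
top open_wagon_center 0.81 [0.6316 0.0349 1.5884] 0.083 err mm [ 0.6 -2.1] yaw err deg 2.5
top flat_wagon_center 0.6 [0.635  0.143  1.5756] 0.09 err mm [ 1.2 -2. ] yaw err deg 1.8
top tweezers [[ 0.41499523 -0.34879628  0.        ]]
scene van_center 0.98 [ 0.6192 -0.1836  1.5815] 0.147 err mm [-6.1 -4.7] yaw err deg 2.1
scene tender_center 0.87 [ 0.6233 -0.0728  1.5528] 0.105 err mm [-4.8 -1.8] yaw err deg 0.5
scene open_wagon_center 0.88 [0.6244 0.0341 1.5084] 0.112 err mm [-6.6 -2.9] yaw err deg -2.1
scene flat_wagon_center 0.81 [0.629  0.1412 1.4923] 0.21 err mm [-4.8 -3.8] yaw err deg -3.0
scene tweezers [[ 0.40101871 -0.35172394  0.        ]]
31.9
```

View pics/t2.png

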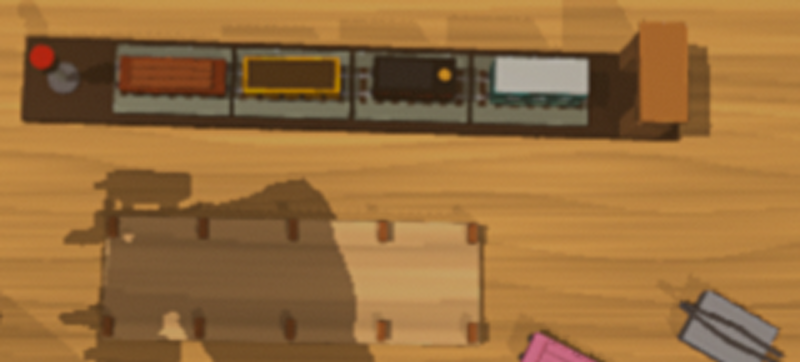

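The top view shows flat (172,75), open (291,75), tender (414,78) and van (540,78), each centred on its own panel once parallax is allowed for. The tweezers block is unmoved at (730,330), and the robot is touching nothing.

```bash
python3 -c "
from plant import order
print(order.sign_off())"
```

```text
the job is handed in; nothing more can be done
None
```

All four wagons are on the track in height order. The portal is at panel D, so the van is on D, the tender on C, the open wagon on B and the flat wagon on A. Each was set down until the wheels touched (5–12 N at the wrist) and then released. I handed the job in at about 32 s of the 96 s allowed.

**Last checks:**
- **Top camera:** every wagon was within about 2.5 mm of its panel centre, and its heading within 2.5° of the rails. The wrist pictures agreed.
- **Scene camera:** it disagreed, showing offsets of 5–8 mm and headings up to 3° off. All four wagons shifted the same way, and it had shown a similar offset before anything moved. I took it as camera bias and moved nothing.
- **Bystanders:** the tweezers block was found where it started, to within about 3 mm in the top view. I did not touch it or the pink and turquoise look-alikes.
- **Gripper:** it was clear of everything at hand-in.

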